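Set up a feed roller for a run-out check

TASK

Set the paper-feed roller up on the granite plate for a run-out check. Stand the two small matching V-blocks upright near the plate's front edge (the long edge nearest the robot), one left and one right, and lay the roller in both vees on its bare steel journals, level, parallel to that edge and with its gear end on the left. Then stand the dial gauge upright on the plate behind the roller so that its feeler presses down on the top of the rubber at mid-length; leave the large V-block, the caliper and the roll of black tape where they are.

Things in the scene. Friction and masses are not known exactly. Their poses are not given: they have to be found in the camera images.
- plate: dark grey granite plate, 160 x 250 x 50 mm, fixed on the bench. Origin: centre of its underside; its top face is at +50 mm along z. Its y axis runs along the long (250 mm) side, to the robot's left; its x axis points away from the robot, so its front edge lies at x = -80 mm.
- vblock_a: one of the two matching small steel V-blocks, 50 (x) x 20 (y) x 40 mm high, about 0.25 kg. Origin: centre of its underside, z up. The 90 degree vee (30 mm wide, 15 deep) opens upward and runs along y; grip it on its flat x faces, 50 mm apart. A 12 mm journal in the vee has its axis 33.5 mm above the underside. Same either way round; a and b are interchangeable.
- vblock_b: the other small V-block, identical to vblock_a (same size, origin and axes).
- vblock_large: the larger V-block, 68 x 32 x 56 mm, same shape and axes as the small ones, too tall for this set-up; stays where it is.
- roller: paper-feed roller: black rubber, 26 mm diameter, y = -50 to 50 mm; bare steel journals, 12 mm diameter, y = 50 to 94 and -50 to -94 mm; white 25 mm gear at y = 94 to 104 mm. About 0.2 kg. Origin: on its axis, mid-rubber (13 mm up when lying on the bench). Its y axis is the roller's axis and points to the gear; it may be rolled to any angle about it.
- roller_gear (a point): centre of the roller's white gear, 99 mm from the roller's origin along its y axis.
- gauge: dial gauge on a stand, 0.75 kg. Origin: centre of the underside of its dark base (60 x, 50 y, 45 mm high), z up. Right above it a column carries an aluminium clamp head, 26 x 26 mm, z = 86 to 126 mm: grip it there on its y faces. A rod at z = 100 mm runs to -x to the dial (42 mm across, top cap at z = 128 mm), whose stem stands at x = -80 mm, y = 0; the dial faces -x.
- gauge_tip (a point): centre of the underside of the gauge's flat 12 mm feeler disc. Free, it hangs at x = -80, y = 0, z = 42.5 mm in the gauge's frame; sprung (0.5 N, 1 N at 4 mm), it slides up by up to 10 mm. With gauge and small V-blocks on one surface the laid roller's top is 46.5 mm above it, so the feeler is pressed in about 4 mm.
- caliper: digital caliper, 155 mm long, lying on the bench near the front; bystander, stays where it is.
- tape_1: roll of black tape, 62 mm across and 19 mm high, lying flat behind the work; bystander, stays where it is.
There are look-alikes about, which are no part of the job. What is shaped like the vblock_a but green or red is not meant.

How it is judged:
On the way, in this order (a step that is already met when the one before it is completed fails the run):
1. both small V-blocks stand on the plate's front half, one left and one right, 115 to 175 mm apart, their vees roughly along the plate's long side (z of vblock_a in the frame of plate between 0.046 and 0.054 m and angle between each of vblock_a, vblock_b's own z axis and vertical below 0.06 rad and angle between the y axis of each of vblock_a, vblock_b and the y axis of plate, either way round below 0.26 rad and x of vblock_a in the frame of plate between -0.08 and 0 m and y of vblock_a in the frame of plate between -0.12 and 0.12 m and z of vblock_b in the frame of plate between 0.046 and 0.054 m and x of vblock_b in the frame of plate between -0.08 and 0 m and y of vblock_b in the frame of plate between -0.12 and 0.12 m and horizontal distance between vblock_a and vblock_b between 0.115 and 0.175 m and ((y of vblock_a in the frame of plate above 0.02 m and y of vblock_b in the frame of plate below -0.02 m) or (y of vblock_b in the frame of plate above 0.02 m and y of vblock_a in the frame of plate below -0.02 m))), for 0.2 s.
2. the roller lies released in both vees, level, gear end on the left (z of roller in the frame of plate between 0.0795 and 0.0875 m and angle between roller's own y axis and vertical between 1.5308 and 1.6108 rad and angle between the y axis of roller and the y axis of plate, either way round below 0.2 rad and y of roller_gear in the frame of plate above 0.05 m and contact force between roller and vblock_a above 0.2 N and contact force between roller and vblock_b above 0.2 N and contact force between roller and the fingers below 0.1 N), for 0.2 s.
3. the gauge stands on the plate behind the roller with its feeler pressed on the rubber (z of gauge in the frame of plate between 0.047 and 0.053 m and angle between gauge's own z axis and vertical below 0.05 rad and x of gauge in the frame of plate between 0 and 0.07 m and horizontal distance between gauge_tip and roller below 0.02 m and z of gauge_tip in the frame of gauge above 0.044 m and contact force between gauge and roller above 0.2 N), for 0.2 s.
At the end, for the whole second after the job is handed in: Roller at rest in both small V-blocks on the plate's front half (115 to 175 mm apart), level to 2 deg, parallel to 11 deg, gear left; gauge upright on the rear half, feeler pressed in over 1.5 mm within 20 mm of the roller's middle; all released; large V-block, caliper, tape moved under 30 mm (all of step 1 and all of step 2 and all of step 3 and linear speed of each of vblock_a, vblock_b, roller, gauge below 0.02 m/s and angular speed of each of vblock_a, vblock_b, roller, gauge below 0.15 rad/s and distance of each of vblock_large, caliper, tape_1 from where it was at the start of the episode below 0.03 m); the robot touches nothing.
It fails at once if the large V-block, the caliper or the tape is displaced by more than 30 mm (distance of any of vblock_large, caliper, tape_1 from where it was at the start of the episode above 0.03 m).
It fails at once if the gauge is tipped over (angle between gauge's own z axis and vertical above 0.7 rad).
It also fails if it takes over 102 s, if anything falls off the work surface, if the arm or the gripper's body presses on something with over 40 N, if the wrist force passes 120 N, or if a joint passes its speed limit or range.

ROBOT

A 6-joint arm with a two-finger parallel gripper is mounted at the origin on a cart in front of the work surface, level with it; the furniture and walls round the work are solid. World frame = base frame: x ahead of the robot, y to its left, z up, the work surface at z = 0. Lengths are in m, angles in rad, forces in N, time in s.
With the tool pointing down it reaches from about 0.375 to 0.9 m from the base axis. Payload 3.1 kg.
Tool frame: the origin (TCP) lies at the very end of the fingers, on their centre line; the grasp point (between the pads) lies 19 mm behind it; z points along the fingers, y is the direction in which the jaws open and shut (so a half turn about z gives the same grasp; the last joint's range is limited). The gripper opens to 85 mm and grips with 20 to 120 N. Pads are 22 mm wide; open, the fingers measure 114 mm over their backs; the gripper's body (76 mm by 85 mm) begins 54 mm behind the grasp point. The pads swing forward as they close: fully open they stand 13 mm farther back than shut.
Start: joints at [-1.492, 0.527, 1.433, -0, 1.181, -0.178], TCP at [0.159, -0.604, 0.231] pointing down, gripper open.
Joint ranges: [-3.08, 3.08], [-0.75, 2.2], [0.22, 2.44], [-1.43, 4.57], [0, 2.65], [-2.85, 2.85]. Speed limits (rad/s): [2.79, 2.79, 3.14, 3.14, 3.14, 3.14].

INTERFACE

Orientations are given as a unit quaternion [x, y, z, w].
In Python, from station import manip gives the robot as it stands.
- The arm moves only by the tool send_rows, never from a script. Its argument "motion" is a list of rows, each an object with "gripper": the finger opening in mm, from 0 to 85.4; "travel": the shift along the tool's x, y, z in mm, a list of three; "rotation": the turn, a rotation vector about the tool's x, y, z in degrees, a list of three. In form: [{"gripper": gripper, "travel": [x, y, z], "rotation": [ax, ay, az]}, ...]. A call has 1 to 12 rows; each row shifts and turns the commanded pose from where the row before left it, along the tool's axes as they then stand; what a row does not reach is not made up. A row lasts 1/12 s, in which the tool goes at most 41.7 mm and 7.16 degrees, less where a joint would pass 70% of its speed; a pose out of reach is approached as far as the arm can. A call is refused whole if a number of a shift passes 41.7 or a number of a turn 7.16, either way. A call with a gripper value outside its range is refused whole. The fingers move at their own pace and stop on an object; "newtons" is the grip in N (left out, the last holds). Time passes only in rows, so rows that do not move let the fingers close. It gives the time, the measured TCP pose, the force and the opening at its end, in the units of the state.
- manip.sense(): the state, without advancing time (a new reading comes with each control period).
- manip.snapshot(name): name is "scene" or "side" or "wrist"; returns the picture (480x640x3 uint8, red, green, blue); there is no depth.
- manip.calibration(name): a dict with "fx", "fy", "cx", "cy" (pixels), "cam_to_world" (4x4, takes a point from camera to world coordinates). Camera axes: x right, y down, z forward; pixel columns grow to the right and rows downward; lengths in m; the calibration is good to about 2 mm. A picture is of the moment at which its call begins: read the wrist's pose just before it. calibration takes no time and is no camera call; for the wrist camera it gives the pose at the moment of the call.
- manip.sign_off(): hands the job in, once; it reports no verdict.
The state is a dict: "t": time; "q": joint angles; "qd": joint speeds; "tau": joint torques, N m; "tcp_pos": TCP position; "tool_rot": TCP orientation; "force": force on the tool from outside, world axes, zero at the start; "ft_torque": the same for the moment, N m; "finger_gap": opening from 0.0 (shut) to 1.0 (fully open).
Only numpy, scipy, OpenCV 4.12 (cv2) and the standard library are available. Lean on these libraries where they do the work, as an engineer would, in place of code of your own. Each camera call takes 0.05 s, during which the arm holds its last target. There are 200 camera calls.

## Working session

There is one attempt and no reset: what is moved stays moved. The work goes in short steps, Python scripts to look and compute and a tool call to move; the robot and the scene stay as the last step left them, time stands still between calls to the robot, and variables do not carry over. Pictures are saved under pics/ and viewed, about 12 in all and at most 16, crops included, and the job is handed in when it is done.

Besides the shell and the picture viewer there is one more tool, called after "Request:" by a JSON object that holds its "op" and its "data". send_rows: Moves the arm, as the interface text tells. Its arguments: {"type":"object","properties":{"motion":{"type":"array","items":{"type":"object","properties":{"gripper":{"type":"number"},"travel":{"type":"array","items":{"type":"number"}},"rotation":{"type":"array","items":{"type":"number"}}}}},"newtons":{"type":"number"}},"required":["motion"]}

```bash
mkdir -p pics; ls
cat > h.py <<'E'
import numpy as np, cv2
from station import manip
from scipy.spatial.transform import Rotation as R
def snap(cam,name):
    c=manip.calibration(cam); im=manip.snapshot(cam)
    cv2.imwrite(f'pics/{name}.png',im[:,:,::-1]); 
    np.savez(f'pics/{name}.npz',K=[c['fx'],c['fy'],c['cx'],c['cy']],T=np.array(c['cam_to_world']))
    return im
def load(name):
    d=np.load(f'pics/{name}.npz'); return d['K'],d['T']
def ray(name,u,v,z):
    K,T=load(name); d=T[:3,:3]@np.array([(u-K[2])/K[0],(v-K[3])/K[1],1]); o=T[:3,3]
    return o+d*(z-o[2])/d[2]
def proj(name,p):
    K,T=load(name); q=T[:3,:3].T@(np.array(p)-T[:3,3]); return K[0]*q[0]/q[2]+K[2],K[1]*q[1]/q[2]+K[3]
def st():
    s=manip.sense(); r=R.from_quat(s['tool_rot']).as_matrix()
    print('t',round(s['t'],2),'tcp',np.round(np.array(s['tcp_pos'])*1000,1),'x',np.round(r[:,0],3),'y',np.round(r[:,1],3),'z',np.round(r[:,2],3),'F',np.round(s['force'],1),'gap',round(s['finger_gap'],3),'q',np.round(s['q'],2))
    return s
E
python3 - <<'E'
from h import *
st()
for c in ('scene','side','wrist'):
    snap(c,c+'0'); K,T=load(c+'0'); print(c,K,np.round(T,3).tolist())
E
```

```text
pics
t 0.0 tcp [ 158.7 -603.8  230.3] x [0.967 0.254 0.   ] y [ 0.254 -0.967 -0.002] z [-0.     0.002 -1.   ] F [0.6 0.3 0. ] gap 1.002 q [-1.49  0.53  1.43  0.    1.18 -0.18]
scene [497.16373913 497.16373913 322.96149803 237.37554444] [[0.599, -0.409, 0.689, -0.452], [-0.801, -0.304, 0.516, -0.796], [-0.001, -0.86, -0.51, 0.803], [0.0, 0.0, 0.0, 1.0]]
side [492.6355158  492.6355158  325.70880034 240.64917526] [[-0.834, -0.441, 0.333, 0.174], [-0.552, 0.649, -0.523, 0.607], [0.015, -0.619, -0.785, 0.976], [0.0, 0.0, 0.0, 1.0]]
wrist [400.6354322  400.6354322  322.81825376 237.93889735] [[0.254, -0.914, -0.318, 0.24], [-0.967, -0.24, -0.082, -0.584], [-0.002, 0.328, -0.945, 0.373], [0.0, 0.0, 0.0, 1.0]]
```

View pics/scene0.png

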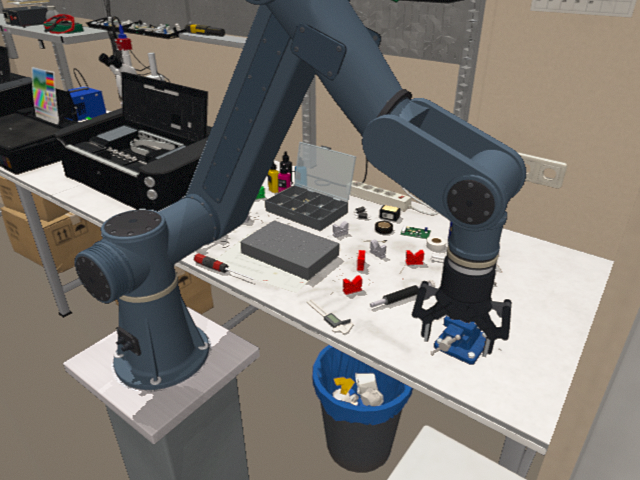

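View pics/side0.png

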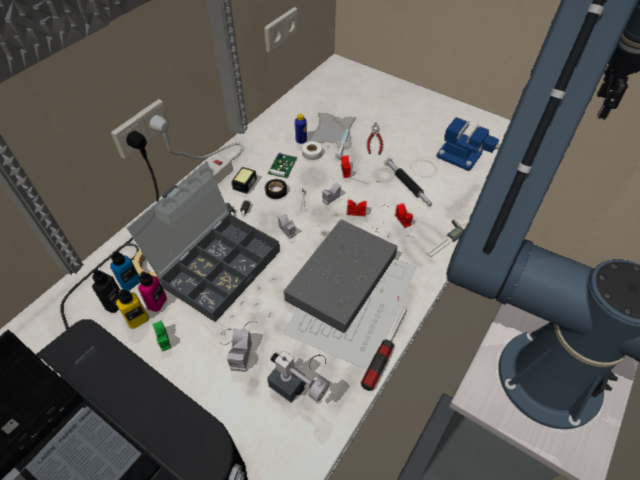

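The side view shows the plate at (340,275) and small grey V-blocks at (332,193) and (286,225). The larger grey V-block at (238,350) must stay. The roller is at (408,182), the gauge at (290,375), the caliper at (448,238) and the black tape at (276,188). The red blocks at (346,166), (356,208) and (403,215) and the green one at (162,335) are look-alikes. I'll enlarge it to confirm.

Run:
```python
from h import *
for n,u,v,z in [('vb1',332,193,.03),('vb2',286,225,.03),('large',238,350,.04),('rol',408,182,.013),('rolA',388,160,.013),('rolB',430,205,.013),('gauge',285,388,.03),('cal',448,238,.01),('tape',276,188,.019),('pl1',344,221,.05),('pl2',397,256,.05),('pl3',286,292,.05),('pl4',346,318,.05)]:
    print(n,np.round(ray('side0',u,v,z)*1000))
im=cv2.imread('pics/side0.png')
a=cv2.resize(im[145:250,260:470],None,fx=3.8,fy=3.8,interpolation=cv2.INTER_CUBIC)
b=cv2.resize(im[320:420,200:340],None,fx=2,fy=2,interpolation=cv2.INTER_CUBIC)
o=np.zeros((600,800,3),np.uint8); o[:399,:798]=a; o[399:599,:280]=b
s=cv2.imread('pics/scene0.png'); c=cv2.resize(s[200:300,320:450],None,fx=2,fy=2,interpolation=cv2.INTER_CUBIC); o[399:599,290:550]=c
w=cv2.imread('pics/wrist0.png'); o[399:579,555:795]=cv2.resize(w,(240,180))
cv2.imwrite('pics/c1.png',o)
```

```text
vb1 [ 650. -167.   30.]
vb2 [684.  -9.  30.]
large [561. 323.  40.]
rol [ 508. -334.   13.]
rolA [ 597. -381.   13.]
rolB [ 419. -290.   13.]
gauge [436. 331.  30.]
cal [ 333. -217.   10.]
tape [ 790. -106.   19.]
pl1 [563. -87.  50.]
pl2 [402. -66.  50.]
pl3 [559. 160.  50.]
pl4 [414. 141.  50.]
```

View pics/c1.png

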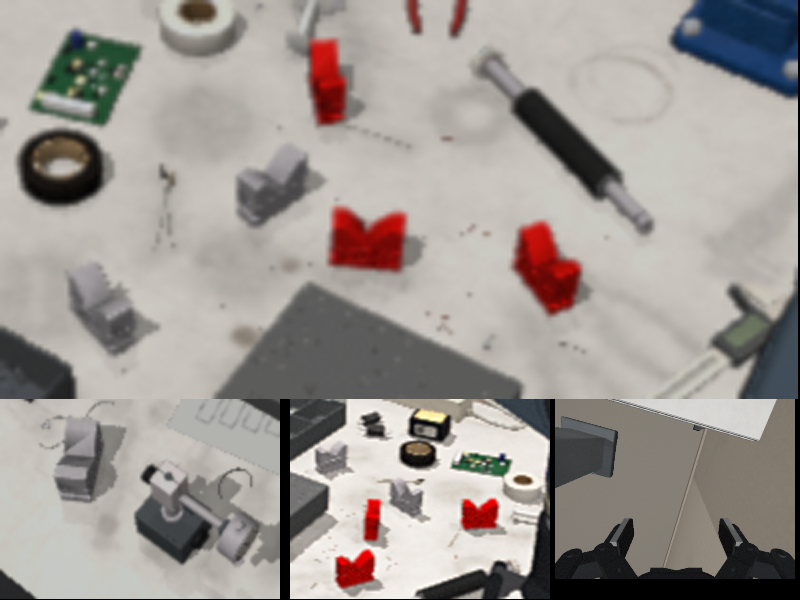

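Confirmed: in the crop the two plain grey small V-blocks sit at (272,185) and (102,308). The grey block at lower left is larger and next to the gauge, so it is vblock_large. The roller's white gear is at its far end, crop (487,65). The black tape is at (60,165). Next I'll get an overview from the wrist camera.

Request:
{"op": "send_rows", "data": {"motion": [{"gripper":85,"travel":[27,-27,-15],"rotation":[0,0,0]},{"gripper":85,"travel":[27,-27,-15],"rotation":[0,0,0]},{"gripper":85,"travel":[27,-27,-15],"rotation":[0,0,0]},{"gripper":85,"travel":[27,-27,-15],"rotation":[0,0,0]},{"gripper":85,"travel":[27,-27,-15],"rotation":[0,0,0]},{"gripper":85,"travel":[27,-27,-15],"rotation":[0,0,0]},{"gripper":85,"travel":[27,-27,-15],"rotation":[0,0,0]},{"gripper":85,"travel":[27,-27,-15],"rotation":[0,0,0]},{"gripper":85,"travel":[27,-27,-15],"rotation":[0,0,0]},{"gripper":85,"travel":[27,-27,-15],"rotation":[0,0,0]},{"gripper":85,"travel":[27,-27,-15],"rotation":[0,0,0]},{"gripper":85,"travel":[27,-27,-15],"rotation":[0,0,0]}]}}

```text
t: 1.15
tcp_pos: [0.3901, -0.2068, 0.412]
tool_rot: [0.992, 0.128, -0.0, -0.0]
force: [0.7, -0.3, 0.1]
finger_gap: 0.999
```

Request:
{"op": "send_rows", "data": {"motion": [{"gripper":85,"travel":[27,-27,-15],"rotation":[0,0,0]},{"gripper":85,"travel":[27,-27,-15],"rotation":[0,0,0]},{"gripper":85,"travel":[27,-27,-15],"rotation":[0,0,0]},{"gripper":85,"travel":[0,0,0],"rotation":[0,0,0]}]}}

```text
t: 1.48
tcp_pos: [0.4508, -0.1048, 0.4594]
tool_rot: [0.991, 0.132, 0.004, 0.0]
force: [-0.4, -0.1, 1.2]
finger_gap: 1.002
```

Run:
```python
from h import *
st(); snap('wrist','w1'); K,T=load('w1'); print(np.round(T,3).tolist())
```

```text
t 1.48 tcp [ 450.8 -104.8  459.4] x [0.965 0.262 0.007] y [ 0.262 -0.965  0.001] z [ 0.007  0.001 -1.   ] F [-0.4 -0.1  1.2] gap 1.002 q [-0.47  0.09  1.45  0.    1.59  0.83]
[[0.262, -0.914, -0.31, 0.531], [-0.965, -0.248, -0.086, -0.084], [0.002, 0.322, -0.947, 0.603], [0.0, 0.0, 0.0, 1.0]]
```

View pics/w1.png

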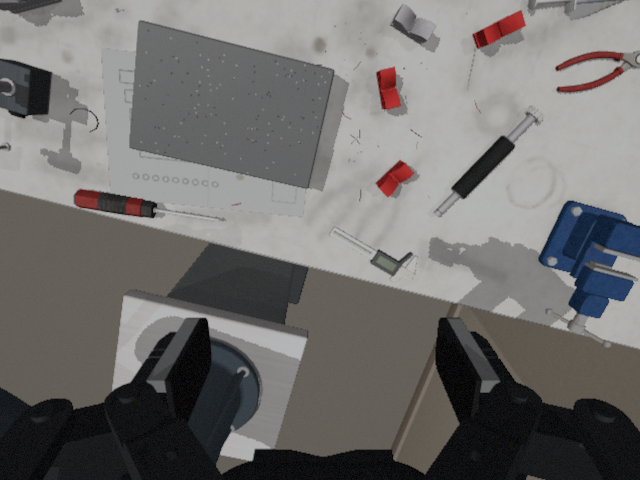

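The wrist view shows the plate top corners at about (140,21), (333,68), (309,187) and (131,148). The roller runs from its gear at (534,115) to its plain end at (438,213), and small V-block 1 is at (413,24). The camera next goes over the V-blocks.

Request:
{"op": "send_rows", "data": {"motion": [{"gripper":85,"travel":[31.5,8,25],"rotation":[0,0,0]},{"gripper":85,"travel":[31.5,8,25],"rotation":[0,0,0]},{"gripper":85,"travel":[31.5,8,25],"rotation":[0,0,0]},{"gripper":85,"travel":[31.5,8,25],"rotation":[0,0,0]},{"gripper":85,"travel":[31.5,8,25],"rotation":[0,0,0]},{"gripper":85,"travel":[31.5,8,25],"rotation":[0,0,0]},{"gripper":85,"travel":[31.5,8,25],"rotation":[0,0,0]},{"gripper":85,"travel":[31.5,8,25],"rotation":[0,0,0]},{"gripper":85,"travel":[0,0,0],"rotation":[0,0,0]}]}}

```text
t: 2.28
tcp_pos: [0.7082, -0.1087, 0.2436]
tool_rot: [0.992, 0.128, -0.006, -0.003]
force: [-0.3, 0.2, -2.2]
finger_gap: 0.994
```

Run:
```python
from h import *
st(); snap('wrist','w2')
# plate from w1
im=cv2.imread('pics/w1.png'); g=cv2.cvtColor(im,cv2.COLOR_BGR2HSV)
m=((g[...,2]<125)&(g[...,1]<40)).astype(np.uint8); m[:15]=0; m[195:]=0; m[:,:100]=0;m[:,350:]=0
m=cv2.morphologyEx(m,cv2.MORPH_OPEN,np.ones((9,9)))
c=max(cv2.findContours(m,0,2)[0],key=cv2.contourArea)
ap=cv2.approxPolyDP(c,6,True)[:,0]; print('approx',ap.tolist())
for q in [(140,21),(333,68),(309,187),(131,148)]: print(q,np.round(ray('w1',*q,.05)*1000,1))
for q,z in [((534,115),.013),((438,213),.013),((513,140),.026),((454,194),.026)]: print('rol',q,np.round(ray('w1',*q,z)*1000,1))
```

```text
t 2.28 tcp [ 708.2 -108.7  243.6] x [ 0.967  0.253 -0.012] y [ 0.253 -0.967 -0.008] z [-0.013  0.005 -1.   ] F [-0.3  0.2 -2.2] gap 0.994 q [-0.31  0.65  1.15  0.    1.35  1.01]
approx [[139, 22], [141, 85], [134, 86], [130, 147], [301, 187], [317, 170], [327, 172], [319, 144], [330, 94], [320, 76], [332, 81], [325, 67], [287, 57], [277, 65], [275, 54]]
(140, 21) [563.1 157.1  50. ]
(333, 68) [574.  -86.2  50. ]
(309, 187) [417.5 -95.3  50. ]
(131, 148) [406.2 150.4  50. ]
rol (534, 115) [ 592.2 -376.2   13. ]
rol (438, 213) [ 422.5 -295.7   13. ]
rol (513, 140) [ 552.2 -355.5   26. ]
rol (454, 194) [ 458.1 -303.6   26. ]
```

View pics/w2.png

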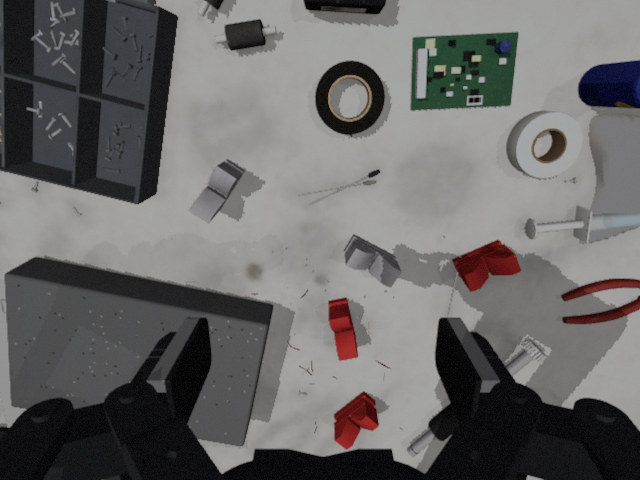

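The wrist view shows small V-blocks at (217,190) and (372,260), with red look-alikes around them and the black tape at (350,98). I'll enlarge both blocks to get their corners.

Run:
```python
from h import *
im=cv2.imread('pics/w2.png')
a=cv2.resize(im[150:230,180:255],None,fx=5.2,fy=5.2,interpolation=cv2.INTER_CUBIC)
b=cv2.resize(im[225:300,335:410],None,fx=5.2,fy=5.2,interpolation=cv2.INTER_CUBIC)
o=np.zeros((420,790,3),np.uint8); o[:a.shape[0],:390]=a[:420]; o[:390,400:790]=b
cv2.imwrite('pics/c2.png',o)
```

```text
(no output)
```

View pics/c2.png

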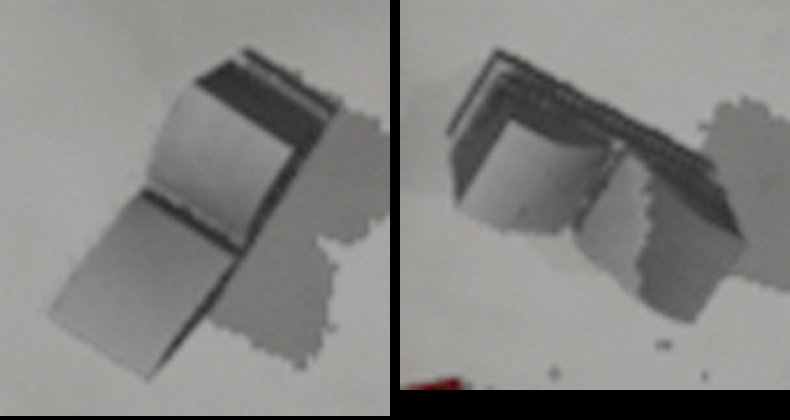

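Block 1's top corners in the crop are (195,80), (295,150), (150,380) and (50,312). Block 2's are (510,120), (742,240), (690,322) and (455,205).

Run:
```python
from h import *
B={'1':([(195,80),(295,150),(150,380),(50,312)],0,180,150),'2':([(455,205),(510,120),(742,240),(690,322)],400,335,225)}
for k,(q,ox,u0,v0) in B.items():
    P=np.array([ray('w2',(u-ox)/5.2+u0,v/5.2+v0,.04)*1000 for u,v in q])[:,:2]
    print(k,'centre',np.round(P.mean(0),1),'sides',np.round(np.linalg.norm(P-np.roll(P,-1,0),axis=1),1))
    d=(P[2]+P[3]-P[0]-P[1]) if k=='1' else (P[2]+P[3]-P[0]-P[1]); print('x-axis yaw deg',np.degrees(np.arctan2(d[1],d[0])))
```

```text
1 centre [684.7 -13.7] sides [19.6 49.4 20.2 49.1]
x-axis yaw deg 159.39167461543002
2 centre [ 653.6 -171.5] sides [19.  48.6 18.6 49.5]
x-axis yaw deg -103.65511391988149
```

Both footprints measure about 50 x 20 mm, which matches the small V-blocks. I'll start with block 2: turn 28.4° and hover above it.

Request:
{"op": "send_rows", "data": {"motion": [{"gripper":85,"travel":[0,0,0],"rotation":[0,0,7.1]},{"gripper":85,"travel":[0,0,0],"rotation":[0,0,7.1]},{"gripper":85,"travel":[0,0,0],"rotation":[0,0,7.1]},{"gripper":85,"travel":[0,0,0],"rotation":[0,0,7.1]},{"gripper":85,"travel":[-6.4,12.3,29],"rotation":[0,0,0]},{"gripper":85,"travel":[-6.4,12.3,29],"rotation":[0,0,0]},{"gripper":85,"travel":[-6.4,12.3,29],"rotation":[0,0,0]},{"gripper":85,"travel":[-6.4,12.3,29],"rotation":[0,0,0]},{"gripper":85,"travel":[-6.4,12.3,29],"rotation":[0,0,0]},{"gripper":85,"travel":[-6.4,12.3,29],"rotation":[0,0,0]},{"gripper":85,"travel":[0,0,0],"rotation":[0,0,0]},{"gripper":85,"travel":[0,0,0],"rotation":[0,0,0]}]}}

```text
t: 3.33
tcp_pos: [0.651, -0.1714, 0.0825]
tool_rot: [0.993, -0.12, -0.001, -0.0]
force: [0.3, 0.1, 1.0]
finger_gap: 0.994
```

```bash
cat >> h.py <<'E'
def rel(x,y,z,yaw):
    "tool-frame shift (mm) to the target and turn about tool z (deg) to tool-x yaw"
    s=st(); r=R.from_quat(s['tool_rot']).as_matrix(); d=np.array([x,y,z])-np.array(s['tcp_pos'])*1000
    cy=np.degrees(np.arctan2(r[1,0],r[0,0])); t=-((yaw-cy+180)%360-180)
    tgt=R.from_euler('z',yaw,degrees=True).as_matrix()@np.diag([1,-1,-1])
    print('yaw now %.1f'%cy,'shift now-axes',np.round(r.T@d,1),'turn z %.1f'%t,'shift in turned axes',np.round(tgt.T@d,1),'full rotvec',np.round(np.degrees(R.from_matrix(r.T@tgt).as_rotvec()),2))
E
python3 - <<'E'
from h import *
rel(653.6,-171.5,8,-13.7); snap('wrist','w3')
for z in (40,):
  for a,b in ((25,10),(25,-10),(-25,-10),(-25,10)):
    t=np.radians(76.3); print(np.round(proj('w3',[.6536+.001*(a*np.cos(t)-b*np.sin(t)),-.1715+.001*(a*np.sin(t)+b*np.cos(t)),.04])))
E
```

```text
t 3.33 tcp [ 651.  -171.4   82.5] x [ 0.971 -0.239 -0.003] y [-0.239 -0.971 -0.001] z [-0.002  0.001 -1.   ] F [0.3 0.1 1. ] gap 0.994 q [-0.42  0.77  1.41  0.    0.96  1.39]
yaw now -13.8 shift now-axes [ 2.7 -0.5 74.5] turn z -0.1 shift in turned axes [ 2.5 -0.5 74.5] full rotvec [-0.03  0.15 -0.14]
[271. 289.]
[269. 252.]
[370. 252.]
[369. 288.]
```

View pics/w3.png

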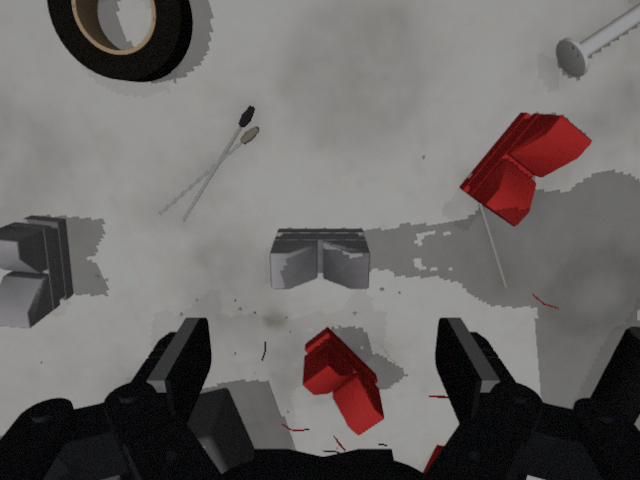

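The projected corners match the block, with its top spanning (270–370, 252–288). I'll descend and grip.

Request:
{"op": "send_rows", "data": {"motion": [{"gripper":85,"travel":[2.5,-0.5,30],"rotation":[0,0,0]},{"gripper":85,"travel":[0,0,30],"rotation":[0,0,0]},{"gripper":85,"travel":[0,0,14],"rotation":[0,0,0]},{"gripper":85,"travel":[0,0,4.5],"rotation":[0,0,0]},{"gripper":40,"travel":[0,0,0],"rotation":[0,0,0]},{"gripper":40,"travel":[0,0,0],"rotation":[0,0,0]},{"gripper":40,"travel":[0,0,0],"rotation":[0,0,0]},{"gripper":40,"travel":[0,0,0],"rotation":[0,0,0]},{"gripper":40,"travel":[0,0,0],"rotation":[0,0,0]},{"gripper":40,"travel":[0,0,0],"rotation":[0,0,0]},{"gripper":40,"travel":[0,0,0],"rotation":[0,0,0]},{"gripper":40,"travel":[0,0,0],"rotation":[0,0,0]}], "newtons": 50}}

```text
t: 4.38
tcp_pos: [0.6572, -0.1712, 0.0062]
tool_rot: [0.993, -0.119, 0.002, 0.001]
force: [-0.0, 1.2, 6.8]
finger_gap: 0.577
```

Run:
```python
from h import *
st()
```

```text
t 4.38 tcp [ 657.2 -171.2    6.2] x [ 0.972 -0.237  0.004] y [-0.237 -0.972  0.001] z [ 0.004 -0.002 -1.   ] F [-0.   1.2  6.8] gap 0.577 q [-0.42  0.88  1.42  0.    0.84  1.39]
```

Gripped, at about 49 mm. I'll lift, turn 106° and carry it over the plate's front right.

Request:
{"op": "send_rows", "data": {"motion": [{"gripper":40,"travel":[0,0,-15],"rotation":[0,0,0]},{"gripper":40,"travel":[0,0,-35],"rotation":[0,0,0]},{"gripper":40,"travel":[0,0,-40],"rotation":[0,0,0]},{"gripper":40,"travel":[0,0,-40],"rotation":[0,0,-7.1]},{"gripper":40,"travel":[0,0,0],"rotation":[0,0,-7.1]},{"gripper":40,"travel":[0,0,0],"rotation":[0,0,-7.1]},{"gripper":40,"travel":[0,0,0],"rotation":[0,0,-7.1]},{"gripper":40,"travel":[0,0,0],"rotation":[0,0,-7.1]},{"gripper":40,"travel":[0,0,0],"rotation":[0,0,-7.1]},{"gripper":40,"travel":[0,0,0],"rotation":[0,0,-7.1]},{"gripper":40,"travel":[0,0,0],"rotation":[0,0,-7.1]},{"gripper":40,"travel":[0,0,0],"rotation":[0,0,-7.1]}]}}

```text
t: 5.38
tcp_pos: [0.6546, -0.1702, 0.1342]
tool_rot: [0.904, 0.427, -0.0, -0.001]
force: [-0.4, -1.1, -2.6]
finger_gap: 0.575
```

Request:
{"op": "send_rows", "data": {"motion": [{"gripper":40,"travel":[0,0,0],"rotation":[0,0,-7.1]},{"gripper":40,"travel":[0,0,0],"rotation":[0,0,-7.1]},{"gripper":40,"travel":[0,0,0],"rotation":[0,0,-7.1]},{"gripper":40,"travel":[0,0,0],"rotation":[0,0,-7.1]},{"gripper":40,"travel":[0,0,0],"rotation":[0,0,-7.1]},{"gripper":40,"travel":[0,0,0],"rotation":[0,0,-6.9]},{"gripper":40,"travel":[20.2,-29,0],"rotation":[0,0,0]},{"gripper":40,"travel":[20.2,-29,0],"rotation":[0,0,0]},{"gripper":40,"travel":[20.2,-29,0],"rotation":[0,0,0]},{"gripper":40,"travel":[20.2,-29,0],"rotation":[0,0,0]},{"gripper":40,"travel":[20.2,-29,0],"rotation":[0,0,0]},{"gripper":40,"travel":[20.2,-29,0],"rotation":[0,0,0]}]}}

```text
t: 6.38
tcp_pos: [0.474, -0.0564, 0.1345]
tool_rot: [0.691, 0.723, 0.0, -0.0]
force: [-0.4, 0.6, -2.5]
finger_gap: 0.575
```

Request:
{"op": "send_rows", "data": {"motion": [{"gripper":40,"travel":[20.2,-29,10],"rotation":[0,0,0]},{"gripper":40,"travel":[0,0,20],"rotation":[0,0,0]},{"gripper":40,"travel":[0,0,0],"rotation":[0,0,0]},{"gripper":40,"travel":[0,0,0],"rotation":[0,0,0]}]}}

```text
t: 6.72
tcp_pos: [0.4464, -0.0385, 0.1042]
tool_rot: [0.691, 0.723, 0.0, 0.0]
force: [0.7, -0.4, -1.4]
finger_gap: 0.574
```

Run:
```python
from h import *
rel(448.3,-39,56.5,92.6); snap('wrist','w4')
```

```text
t 6.72 tcp [446.4 -38.5 104.2] x [-0.046  0.999 -0.   ] y [0.999 0.046 0.   ] z [ 0. -0. -1.] F [ 0.7 -0.4 -1.4] gap 0.574 q [-0.34  0.52  1.98 -0.    0.64 -0.38]
yaw now 92.6 shift now-axes [-0.6  1.9 47.7] turn z 0.0 shift in turned axes [-0.6  1.9 47.7] full rotvec [0.01 0.01 0.03]
```

View pics/w4.png

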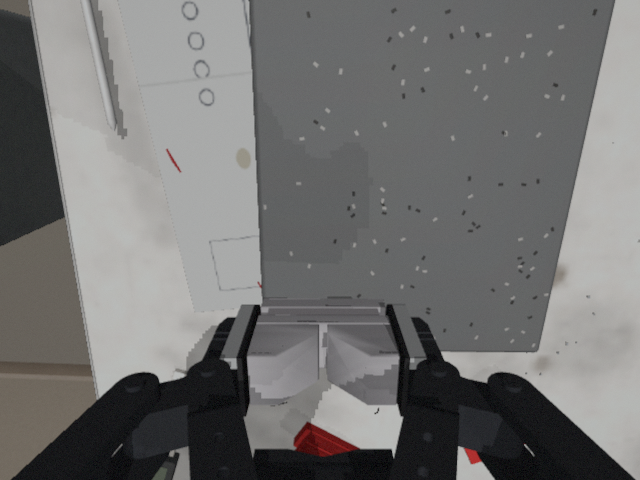

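The block is upright between the jaws at about (322,360), over the plate's front right. The plate's rear right corner is at (538,352). I'll lower it and check the corner.

Request:
{"op": "send_rows", "data": {"motion": [{"gripper":40,"travel":[-0.6,1.9,25],"rotation":[0,0,0]},{"gripper":40,"travel":[0,0,15],"rotation":[0,0,0]},{"gripper":40,"travel":[0,0,5],"rotation":[0,0,0]},{"gripper":40,"travel":[0,0,1.5],"rotation":[0,0,0]},{"gripper":40,"travel":[0,0,0],"rotation":[0,0,0]}]}}

```text
t: 7.18
tcp_pos: [0.4491, -0.0396, 0.0576]
tool_rot: [0.691, 0.723, 0.0, 0.001]
force: [-0.0, 0.1, -2.1]
finger_gap: 0.576
```

Run:
```python
from h import *
rel(448.3,-39,56.5,92.6); 
for q in [(538,352),(262,290),(250,5),(612,5)]: print(np.round(ray('w4',*q,.05)*1000,1))
```

```text
t 7.18 tcp [449.1 -39.6  57.6] x [-0.045  0.999 -0.   ] y [0.999 0.045 0.001] z [ 0.001 -0.    -1.   ] F [-0.   0.1 -2.1] gap 0.576 q [-0.34  0.62  2.    0.    0.51 -0.38]
yaw now 92.6 shift now-axes [ 0.6 -0.8  1.1] turn z -0.0 shift in turned axes [ 0.6 -0.8  1.1] full rotvec [ 0.06  0.03 -0.01]
[572.2 -87.1  50. ]
[413.3 -54.7  50. ]
[408.6  81.9  50. ]
[565.   89.1  50. ]
```

Request:
{"op": "send_rows", "data": {"motion": [{"gripper":40,"travel":[0,0,1],"rotation":[0,0,0]},{"gripper":40,"travel":[0,0,0.6],"rotation":[0,0,0]},{"gripper":80,"travel":[0,0,0],"rotation":[0,0,0]},{"gripper":80,"travel":[0,0,0],"rotation":[0,0,0]},{"gripper":80,"travel":[0,0,0],"rotation":[0,0,0]},{"gripper":80,"travel":[0,0,0],"rotation":[0,0,0]},{"gripper":80,"travel":[0,0,0],"rotation":[0,0,0]},{"gripper":80,"travel":[0,0,-20],"rotation":[0,0,0]},{"gripper":80,"travel":[0,0,-40],"rotation":[0,0,0]},{"gripper":80,"travel":[0,0,-40],"rotation":[0,0,0]},{"gripper":85,"travel":[0,0,0],"rotation":[0,0,0]},{"gripper":85,"travel":[0,0,0],"rotation":[0,0,0]}]}}

```text
t: 8.18
tcp_pos: [0.4496, -0.0395, 0.1579]
tool_rot: [0.691, 0.723, 0.001, 0.003]
force: [0.1, 0.3, -1.1]
finger_gap: 0.999
```

Run:
```python
from h import *
rel(684.7,-13.7,70,69.4); snap('wrist','w5')
```

```text
t 8.18 tcp [449.6 -39.5 157.9] x [-0.046  0.999 -0.002] y [0.999 0.046 0.006] z [ 0.006 -0.002 -1.   ] F [ 0.1  0.3 -1.1] gap 0.999 q [-0.34  0.42  1.94  0.    0.78 -0.38]
yaw now 92.6 shift now-axes [ 15.2 235.5  89.2] turn z 23.2 shift in turned axes [106.8 211.   87.9] full rotvec [ 0.35  0.06 23.23]
```

Request:
{"op": "send_rows", "data": {"motion": [{"gripper":85,"travel":[2.5,39.2,0],"rotation":[0,0,0]},{"gripper":85,"travel":[2.5,39.2,0],"rotation":[0,0,0]},{"gripper":85,"travel":[2.5,39.2,0],"rotation":[0,0,0]},{"gripper":85,"travel":[2.5,39.2,0],"rotation":[0,0,0]},{"gripper":85,"travel":[2.5,39.2,0],"rotation":[0,0,0]},{"gripper":85,"travel":[2.5,39.2,0],"rotation":[0,0,0]},{"gripper":85,"travel":[0,0,20],"rotation":[0,0,5.8]},{"gripper":85,"travel":[0,0,20],"rotation":[0,0,5.8]},{"gripper":85,"travel":[0,0,20],"rotation":[0,0,5.8]},{"gripper":85,"travel":[0,0,20],"rotation":[0,0,5.8]},{"gripper":85,"travel":[0,0,0],"rotation":[0,0,0]},{"gripper":85,"travel":[0,0,0],"rotation":[0,0,0]}]}}

```text
t: 9.23
tcp_pos: [0.6799, -0.0129, 0.0723]
tool_rot: [0.821, 0.57, -0.003, -0.003]
force: [0.2, -0.5, 0.5]
finger_gap: 0.994
```

Run:
```python
from h import *
rel(684.7,-13.7,5,69.4); snap('wrist','w6')
t=np.radians(159.4)
w6=cv2.imread('pics/w6.png')
for a,b in ((25,10),(25,-10),(-25,-10),(-25,10)):
    u,v=proj('w6',[.6847+.001*(a*np.cos(t)-b*np.sin(t)),-.0137+.001*(a*np.sin(t)+b*np.cos(t)),.04]); cv2.circle(w6,(int(u),int(v)),3,(0,255,0),1)
w5=cv2.imread('pics/w5.png'); cv2.imwrite('pics/c3.png',np.hstack([cv2.resize(w6,(400,300)),cv2.resize(w5,(400,300))]))
```

```text
t 9.23 tcp [679.9 -12.9  72.3] x [ 0.349  0.937 -0.001] y [ 0.937 -0.349 -0.007] z [-0.007  0.001 -1.   ] F [ 0.2 -0.5  0.5] gap 0.994 q [-0.18  0.79  1.39  0.    0.97  0.17]
yaw now 69.6 shift now-axes [ 1.   5.2 67.2] turn z 0.2 shift in turned axes [ 1.   4.7 67.3] full rotvec [-0.41  0.07  0.15]
```

View pics/c3.png

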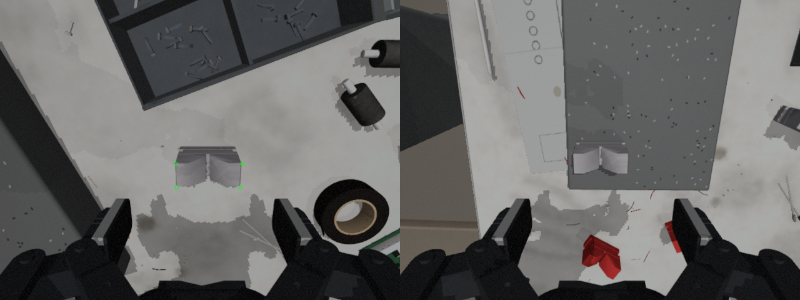

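Left panel: the projected marks sit on block 1 at (208,168), and the tape at (350,215) is well clear of the finger in world coordinates. Right panel: block 2 stands on the plate's front right at (600,158). Now descend and grip block 1.

Request:
{"op": "send_rows", "data": {"motion": [{"gripper":85,"travel":[1,4.5,25],"rotation":[0,0,0]},{"gripper":85,"travel":[0,0,25],"rotation":[0,0,0]},{"gripper":85,"travel":[0,0,12],"rotation":[0,0,0]},{"gripper":85,"travel":[0,0,4.5],"rotation":[0,0,0]},{"gripper":40,"travel":[0,0,0],"rotation":[0,0,0]},{"gripper":40,"travel":[0,0,0],"rotation":[0,0,0]},{"gripper":40,"travel":[0,0,0],"rotation":[0,0,0]},{"gripper":40,"travel":[0,0,0],"rotation":[0,0,0]},{"gripper":40,"travel":[0,0,0],"rotation":[0,0,0]},{"gripper":40,"travel":[0,0,0],"rotation":[0,0,0]},{"gripper":40,"travel":[0,0,0],"rotation":[0,0,0]},{"gripper":40,"travel":[0,0,0],"rotation":[0,0,0]}]}}

```text
t: 10.28
tcp_pos: [0.6879, -0.014, 0.0111]
tool_rot: [0.822, 0.569, 0.001, 0.001]
force: [-0.2, 0.4, 7.0]
finger_gap: 0.575
```

Run:
```python
from h import *
rel(684.7,-13.7,5,69.4)
```

```text
t 10.28 tcp [687.9 -14.   11.1] x [0.351 0.936 0.001] y [ 0.936 -0.351  0.002] z [ 0.002 -0.    -1.   ] F [-0.2  0.4  7. ] gap 0.575 q [-0.18  0.88  1.39  0.    0.86  0.18]
yaw now 69.4 shift now-axes [-0.8 -3.1  6.1] turn z 0.0 shift in turned axes [-0.8 -3.1  6.1] full rotvec [ 0.14 -0.03  0.02]
```

Request:
{"op": "send_rows", "data": {"motion": [{"gripper":40,"travel":[0,0,-15],"rotation":[0,0,0]},{"gripper":40,"travel":[0,0,-35],"rotation":[0,0,0]},{"gripper":40,"travel":[0,0,-35],"rotation":[0,0,0]},{"gripper":40,"travel":[0,0,-35],"rotation":[0,0,-5.8]},{"gripper":40,"travel":[0,0,0],"rotation":[0,0,-5.8]},{"gripper":40,"travel":[0,0,0],"rotation":[0,0,-5.8]},{"gripper":40,"travel":[0,0,0],"rotation":[0,0,-5.8]},{"gripper":40,"travel":[18.2,-34.3,0],"rotation":[0,0,0]},{"gripper":40,"travel":[18.2,-34.3,0],"rotation":[0,0,0]},{"gripper":40,"travel":[18.2,-34.3,0],"rotation":[0,0,0]},{"gripper":40,"travel":[18.2,-34.3,0],"rotation":[0,0,0]},{"gripper":40,"travel":[18.2,-34.3,0],"rotation":[0,0,0]}]}}

```text
t: 11.28
tcp_pos: [0.5096, 0.0696, 0.1298]
tool_rot: [0.691, 0.723, 0.0, 0.0]
force: [0.7, 0.3, -3.2]
finger_gap: 0.57
```

Request:
{"op": "send_rows", "data": {"motion": [{"gripper":40,"travel":[18.2,-34.3,0],"rotation":[0,0,0]},{"gripper":40,"travel":[18.2,-34.3,0],"rotation":[0,0,0]},{"gripper":40,"travel":[0,0,20],"rotation":[0,0,0]},{"gripper":40,"travel":[0,0,25],"rotation":[0,0,0]},{"gripper":40,"travel":[0,0,0],"rotation":[0,0,0]},{"gripper":40,"travel":[0,0,0],"rotation":[0,0,0]},{"gripper":40,"travel":[0,0,0],"rotation":[0,0,0]}]}}

```text
t: 11.87
tcp_pos: [0.4423, 0.1022, 0.085]
tool_rot: [0.691, 0.723, 0.001, 0.001]
force: [-0.4, 0.9, -2.8]
finger_gap: 0.576
```

Run:
```python
from h import *
rel(442,102.2,61.5,92.6); snap('wrist','w7')
```

```text
t 11.87 tcp [442.3 102.2  85. ] x [-0.045  0.999 -0.   ] y [0.999 0.045 0.002] z [ 0.002 -0.    -1.   ] F [-0.4  0.9 -2.8] gap 0.576 q [-0.02  0.57  1.98 -0.    0.59 -0.07]
yaw now 92.6 shift now-axes [ 0.  -0.3 23.5] turn z -0.0 shift in turned axes [ 0.  -0.3 23.5] full rotvec [ 0.09  0.01 -0.  ]
```

Request:
{"op": "send_rows", "data": {"motion": [{"gripper":40,"travel":[0,0,15],"rotation":[0,0,0]},{"gripper":40,"travel":[0,0,7],"rotation":[0,0,0]},{"gripper":40,"travel":[0,0,1.7],"rotation":[0,0,0]},{"gripper":40,"travel":[0,0,0.3],"rotation":[0,0,0]},{"gripper":80,"travel":[0,0,0],"rotation":[0,0,0]},{"gripper":80,"travel":[0,0,0],"rotation":[0,0,0]},{"gripper":80,"travel":[0,0,0],"rotation":[0,0,0]},{"gripper":80,"travel":[0,0,0],"rotation":[0,0,0]},{"gripper":80,"travel":[0,0,0],"rotation":[0,0,0]},{"gripper":80,"travel":[0,0,-20],"rotation":[0,0,0]},{"gripper":80,"travel":[0,0,-40],"rotation":[0,0,0]},{"gripper":80,"travel":[0,0,-41],"rotation":[0,0,0]}]}}

```text
t: 12.92
tcp_pos: [0.4397, 0.1023, 0.1611]
tool_rot: [0.691, 0.723, -0.002, -0.002]
force: [0.7, 0.6, -1.5]
finger_gap: 0.936
```

Request:
{"op": "send_rows", "data": {"motion": [{"gripper":80,"travel":[-39.5,4,0],"rotation":[0,0,0]},{"gripper":80,"travel":[-39.5,4,0],"rotation":[0,0,0]},{"gripper":80,"travel":[-39.5,4,0],"rotation":[0,0,0]},{"gripper":80,"travel":[-39.5,4,0],"rotation":[0,0,0]},{"gripper":80,"travel":[-39.5,4,0],"rotation":[0,0,0]},{"gripper":80,"travel":[-39.5,4,0],"rotation":[0,0,0]},{"gripper":80,"travel":[-39.5,4,0],"rotation":[0,0,0]},{"gripper":80,"travel":[-39.5,4,0],"rotation":[0,0,0]},{"gripper":80,"travel":[-39.5,4,0],"rotation":[0,0,0]},{"gripper":80,"travel":[-39.5,4,0],"rotation":[0,0,0]},{"gripper":80,"travel":[-39.5,4,0],"rotation":[0,0,0]},{"gripper":80,"travel":[0,0,0],"rotation":[0,0,0]}]}}

```text
t: 13.92
tcp_pos: [0.5069, -0.3387, 0.1617]
tool_rot: [0.693, 0.721, -0.001, 0.005]
force: [-0.3, -0.4, 0.0]
finger_gap: 0.934
```

Request:
{"op": "send_rows", "data": {"motion": [{"gripper":80,"travel":[0,0,0],"rotation":[0,0,7.1]},{"gripper":80,"travel":[0,0,0],"rotation":[0,0,7.1]},{"gripper":80,"travel":[0,0,0],"rotation":[0,0,7.1]},{"gripper":80,"travel":[0,0,0],"rotation":[0,0,7.1]},{"gripper":80,"travel":[0,0,0],"rotation":[0,0,7.1]},{"gripper":80,"travel":[0,0,0],"rotation":[0,0,7.1]},{"gripper":80,"travel":[0,0,0],"rotation":[0,0,7.1]},{"gripper":80,"travel":[0,0,0],"rotation":[0,0,7.1]},{"gripper":80,"travel":[0,0,0],"rotation":[0,0,7.1]},{"gripper":80,"travel":[0,0,0],"rotation":[0,0,7.1]},{"gripper":80,"travel":[0,0,0],"rotation":[0,0,7.1]},{"gripper":80,"travel":[0,0,0],"rotation":[0,0,7.1]}]}}

```text
t: 14.92
tcp_pos: [0.5047, -0.3291, 0.1609]
tool_rot: [0.998, 0.062, -0.0, -0.0]
force: [0.4, -0.2, -0.7]
finger_gap: 0.936
```

Request:
{"op": "send_rows", "data": {"motion": [{"gripper":80,"travel":[0,0,0],"rotation":[0,0,7.1]},{"gripper":80,"travel":[0,0,0],"rotation":[0,0,7.1]},{"gripper":80,"travel":[0,0,0],"rotation":[0,0,7.1]},{"gripper":80,"travel":[0,0,0],"rotation":[0,0,7.1]},{"gripper":80,"travel":[0,0,0],"rotation":[0,0,6]},{"gripper":80,"travel":[0,0,0],"rotation":[0,0,0]},{"gripper":80,"travel":[0,0,0],"rotation":[0,0,0]}]}}

```text
t: 15.5
tcp_pos: [0.5048, -0.3293, 0.161]
tool_rot: [0.973, -0.232, -0.0, -0.0]
force: [-0.1, -0.6, 0.7]
finger_gap: 0.935
```

Run:
```python
from h import *
rel(505,-330,60,-27); snap('wrist','w8'); snap('side','s8')
a=cv2.imread('pics/w8.png'); b=cv2.imread('pics/s8.png')[200:350,260:420]
o=np.zeros((600,800,3),np.uint8); o[:480,:640]=a; o[450:600,640:800]=b; o[300:450,640:800]=cv2.imread('pics/w7.png')[150:450:2,160:480:2]; cv2.imwrite('pics/c4.png',o)
```

```text
t 15.5 tcp [ 504.8 -329.3  161. ] x [ 0.892 -0.451 -0.001] y [-0.451 -0.892 -0.   ] z [-0.  0. -1.] F [-0.1 -0.6  0.7] gap 0.935 q [-0.76  0.58  1.56  0.    1.    1.28]
yaw now -26.8 shift now-axes [  0.5   0.6 101. ] turn z 0.2 shift in turned axes [  0.5   0.5 101. ] full rotvec [-0.01  0.03  0.18]
```

View pics/c4.png

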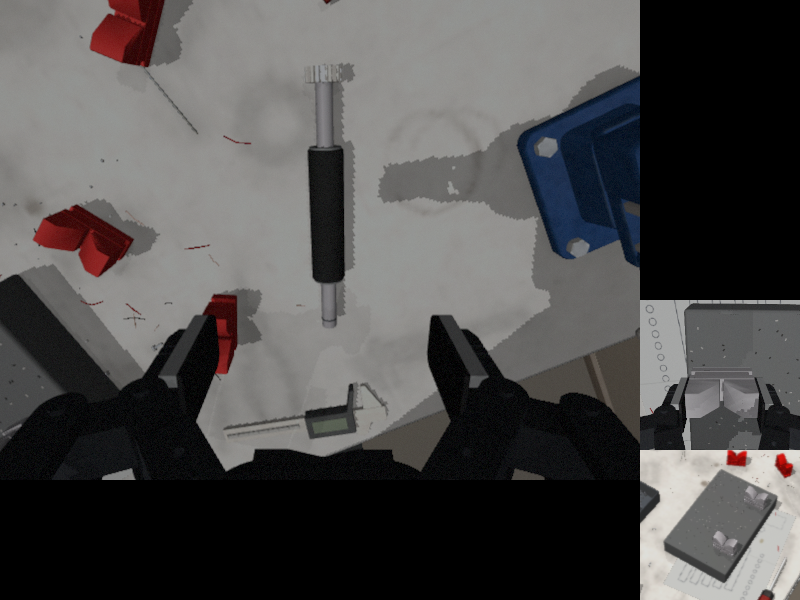

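Both small V-blocks stand on the plate's front half, one left and one right (side crop at lower right). The roller is seen from above: gear (323,74), rubber from (326,148) to (328,281), plain end (329,326).

Run:
```python
from h import *
f=lambda u,v,z:np.round(ray('w8',u,v,z)*1000,1)
g=f(323,72,.013);e=f(329,327,.006);r1=f(326,148,.02);r2=f(328,281,.02)
print(g,e,r1,r2,'len',np.linalg.norm(g-e),np.linalg.norm(r1-r2))
d=g-e;print('yaw',np.degrees(np.arctan2(d[1],d[0])));m=(r1+r2)/2;print('mid',m)
for s in (-50,50): print(proj('w8',[m[0]/1e3+.001*s*np.cos(np.radians(-26.5)),m[1]/1e3+.001*s*np.sin(np.radians(-26.5)),.013]))
print('red',f(222,300,.03),f(218,372,.03)); rel(m[0],m[1],3,np.degrees(np.arctan2(d[1],d[0])))
# v-blocks from side
```

```text
[ 594.8 -376.2   13. ] [ 413.3 -290.2    6. ] [ 549.9 -355.9   20. ] [ 458.3 -311.6   20. ] len 200.96579310917562 101.74993857491998
yaw -25.352960522082316
mid [ 504.1  -333.75   20.  ]
(np.float64(327.1295810354504), np.float64(276.212349240075))
(np.float64(326.81168559849726), np.float64(148.01551570866107))
red [ 484.9 -234.2   30. ] [ 430.  -196.6   30. ]
t 15.6 tcp [ 504.9 -329.5  161.1] x [ 0.892 -0.452 -0.   ] y [-0.452 -0.892 -0.   ] z [-0.  0. -1.] F [-0.4  0.3  0.2] gap 0.936 q [-0.76  0.58  1.56 -0.    1.    1.28]
yaw now -26.9 shift now-axes [  1.2   4.2 158.1] turn z -1.5 shift in turned axes [  1.1   4.2 158.1] full rotvec [-0.01  0.02 -1.51]
```

Request:
{"op": "send_rows", "data": {"motion": [{"gripper":80,"travel":[1.1,4.2,35],"rotation":[0,0,-1.4]},{"gripper":80,"travel":[0,0,40],"rotation":[0,0,0]},{"gripper":80,"travel":[0,0,40],"rotation":[0,0,0]},{"gripper":80,"travel":[0,0,25],"rotation":[0,0,0]},{"gripper":80,"travel":[0,0,10],"rotation":[0,0,0]},{"gripper":80,"travel":[0,0,4],"rotation":[0,0,0]},{"gripper":80,"travel":[0,0,2],"rotation":[0,0,0]},{"gripper":80,"travel":[0,0,0],"rotation":[0,0,0]},{"gripper":80,"travel":[0,0,0],"rotation":[0,0,0]}]}}

```text
t: 16.35
tcp_pos: [0.5052, -0.3349, 0.007]
tool_rot: [0.975, -0.221, 0.002, 0.001]
force: [0.3, 0.3, 0.4]
finger_gap: 0.938
```

Run:
```python
from h import *
rel(504.1,-333.75,3,-25.5)
```

```text
t 16.35 tcp [ 505.2 -334.9    7. ] x [ 0.902 -0.432  0.003] y [-0.432 -0.902  0.001] z [ 0.003 -0.002 -1.   ] F [0.3 0.3 0.4] gap 0.938 q [-0.77  0.82  1.62  0.    0.7   1.25]
yaw now -25.6 shift now-axes [-1.5 -0.6  4. ] turn z -0.1 shift in turned axes [-1.5 -0.6  4. ] full rotvec [ 0.06 -0.2  -0.07]
```

Request:
{"op": "send_rows", "data": {"motion": [{"gripper":80,"travel":[-1,-0.5,2.5],"rotation":[0,0,0]},{"gripper":15,"travel":[0,0,0],"rotation":[0,0,0]},{"gripper":15,"travel":[0,0,0],"rotation":[0,0,0]},{"gripper":15,"travel":[0,0,0],"rotation":[0,0,0]},{"gripper":15,"travel":[0,0,0],"rotation":[0,0,0]},{"gripper":15,"travel":[0,0,0],"rotation":[0,0,0]},{"gripper":15,"travel":[0,0,0],"rotation":[0,0,0]},{"gripper":15,"travel":[0,0,0],"rotation":[0,0,0]},{"gripper":15,"travel":[0,0,0],"rotation":[0,0,0]},{"gripper":15,"travel":[0,0,0],"rotation":[0,0,0]},{"gripper":15,"travel":[0,0,0],"rotation":[0,0,0]},{"gripper":15,"travel":[0,0,0],"rotation":[0,0,0]}], "newtons": 40}}

```text
t: 17.35
tcp_pos: [0.5035, -0.3331, 0.0031]
tool_rot: [0.975, -0.221, 0.0, 0.0]
force: [-0.7, 1.2, 5.7]
finger_gap: 0.29
```

Run:
```python
from h import *
rel(504.1,-333.75,3,-25.5)
```

```text
t 17.35 tcp [ 503.5 -333.1    3.1] x [ 0.902 -0.432  0.   ] y [-0.432 -0.902  0.   ] z [ 0. -0. -1.] F [-0.7  1.2  5.7] gap 0.29 q [-0.77  0.82  1.63  0.    0.69  1.25]
yaw now -25.6 shift now-axes [0.8 0.4 0.1] turn z -0.1 shift in turned axes [0.8 0.4 0.1] full rotvec [ 0.   -0.02 -0.08]
```

Gripped, gap about 25 mm. I'll lift, turn 118° so the gear points left, and carry it over the vees.

Request:
{"op": "send_rows", "data": {"motion": [{"gripper":15,"travel":[0,0,-15],"rotation":[0,0,0]},{"gripper":15,"travel":[0,0,-35],"rotation":[0,0,0]},{"gripper":15,"travel":[0,0,-40],"rotation":[0,0,0]},{"gripper":15,"travel":[0,0,-40],"rotation":[0,0,0]},{"gripper":15,"travel":[0,0,0],"rotation":[0,0,-4.6]},{"gripper":15,"travel":[0,0,0],"rotation":[0,0,-7.1]},{"gripper":15,"travel":[0,0,0],"rotation":[0,0,-7.1]},{"gripper":15,"travel":[0,0,0],"rotation":[0,0,-7.1]},{"gripper":15,"travel":[0,0,0],"rotation":[0,0,-7.1]},{"gripper":15,"travel":[0,0,0],"rotation":[0,0,-7.1]},{"gripper":15,"travel":[0,0,0],"rotation":[0,0,-7.1]},{"gripper":15,"travel":[0,0,0],"rotation":[0,0,-7.1]}]}}

```text
t: 18.35
tcp_pos: [0.5029, -0.3327, 0.1317]
tool_rot: [0.968, 0.251, -0.001, -0.001]
force: [-0.2, -0.4, -2.2]
finger_gap: 0.286
```

Request:
{"op": "send_rows", "data": {"motion": [{"gripper":15,"travel":[0,0,0],"rotation":[0,0,-7.1]},{"gripper":15,"travel":[0,0,0],"rotation":[0,0,-7.1]},{"gripper":15,"travel":[0,0,0],"rotation":[0,0,-7.1]},{"gripper":15,"travel":[0,0,0],"rotation":[0,0,-7.1]},{"gripper":15,"travel":[0,0,0],"rotation":[0,0,-7.1]},{"gripper":15,"travel":[0,0,0],"rotation":[0,0,-7.1]},{"gripper":15,"travel":[0,0,0],"rotation":[0,0,-7.1]},{"gripper":15,"travel":[0,0,0],"rotation":[0,0,-7.1]},{"gripper":15,"travel":[0,0,0],"rotation":[0,0,-7.1]},{"gripper":15,"travel":[40.4,-4.5,0],"rotation":[0,0,0]},{"gripper":15,"travel":[40.4,-4.5,0],"rotation":[0,0,0]},{"gripper":15,"travel":[40.4,-4.5,0],"rotation":[0,0,0]}]}}

```text
t: 19.35
tcp_pos: [0.4834, -0.2117, 0.1317]
tool_rot: [0.692, 0.722, -0.0, -0.001]
force: [1.7, 1.1, -1.2]
finger_gap: 0.288
```

Request:
{"op": "send_rows", "data": {"motion": [{"gripper":15,"travel":[40.4,-4.5,0],"rotation":[0,0,0]},{"gripper":15,"travel":[40.4,-4.5,0],"rotation":[0,0,0]},{"gripper":15,"travel":[40.4,-4.5,0],"rotation":[0,0,0]},{"gripper":15,"travel":[40.4,-4.5,0],"rotation":[0,0,0]},{"gripper":15,"travel":[40.4,-4.5,0],"rotation":[0,0,0]},{"gripper":15,"travel":[40.4,-4.5,0],"rotation":[0,0,0]},{"gripper":15,"travel":[0,0,0],"rotation":[0,0,0]},{"gripper":15,"travel":[0,0,0],"rotation":[0,0,0]},{"gripper":15,"travel":[0,0,0],"rotation":[0,0,0]},{"gripper":15,"travel":[0,0,0],"rotation":[0,0,0]}]}}

```text
t: 20.18
tcp_pos: [0.4471, 0.0273, 0.1326]
tool_rot: [0.691, 0.723, 0.0, 0.0]
force: [1.1, -1.1, -1.8]
finger_gap: 0.286
```

Run:
```python
from h import *
rel(445.6,28.6,73.6,92.7); snap('wrist','w9'); snap('side','s9')
a=cv2.imread('pics/w9.png'); b=cv2.resize(cv2.imread('pics/s9.png')[180:340,260:460],(400,320))
o=np.zeros((600,800,3),np.uint8); o[:480,:640]=a; o[280:600,400:800]=b;  cv2.imwrite('pics/c5.png',o)
```

```text
t 20.18 tcp [447.1  27.3 132.6] x [-0.044  0.999 -0.   ] y [0.999 0.044 0.001] z [ 0.001 -0.    -1.   ] F [ 1.1 -1.1 -1.8] gap 0.286 q [-0.19  0.46  1.96 -0.    0.71 -0.23]
yaw now 92.5 shift now-axes [ 1.4 -1.5 59. ] turn z -0.2 shift in turned axes [ 1.4 -1.5 59. ] full rotvec [ 0.04  0.03 -0.16]
```

View pics/c5.png

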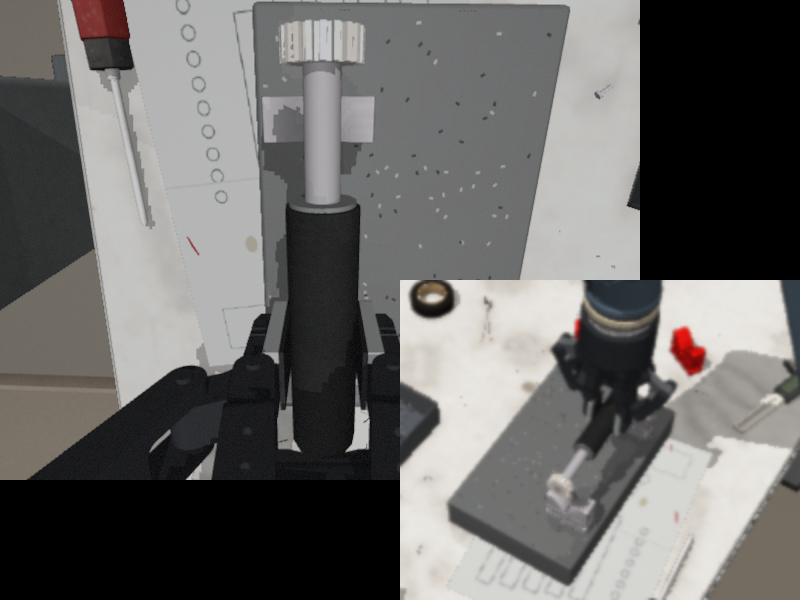

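The roller hangs between the fingers with its gear toward plate left at (322,42). Its journal passes over the left V-block, whose top is about (263–374, 97–142). I'll check the offset.

Run:
```python
from h import *
print('vb left top', [np.round(ray('w9',u,v,.09)*1000,1) for u,v in [(263,97),(374,97),(374,142),(263,142)]])
for z in (.135,.1426,.15): print('journal over it',z, np.round(ray('w9',323,120,z)*1000,1),'gear',np.round(ray('w9',322,42,z)*1000,1),'rub end',np.round(ray('w9',323,207,z)*1000,1))
# diameters: level check
K,T=load('w9'); 
for n,u1,u2,v,D in [('gear',279,364,42,25),('jour top',304,341,75,12),('jour bot',304.5,340.5,190,12),('rub',287,359,225,26)]: print(n,'depth mm',K[0]*D/(u2-u1))
print(np.round(T[:3,3],3))
```

```text
vb left top [array([416.7, 110.5,  90. ]), array([465. , 112.6,  90. ]), array([466.6,  93.5,  90. ]), array([416.6,  91.3,  90. ])]
journal over it 0.135 [443.1 104.2 135. ] gear [441.7 127.9 135. ] rub end [444.4  74.1 135. ]
journal over it 0.1426 [443.  104.6 142.6] gear [441.7 127.  142.6] rub end [444.3  76.1 142.6]
journal over it 0.15 [443. 105. 150.] gear [441.8 126.1 150. ] rub end [444.2  78.1 150. ]
gear depth mm 117.83395064801846
jour top depth mm 129.93581584970684
jour bot depth mm 133.54514406775425
rub depth mm 144.67390607340045
[0.443 0.111 0.275]
```

Request:
{"op": "send_rows", "data": {"motion": [{"gripper":15,"travel":[1.4,-1.5,20],"rotation":[0,0,0]},{"gripper":15,"travel":[0,0,20],"rotation":[0,0,0]},{"gripper":15,"travel":[0,0,10],"rotation":[0,0,0]},{"gripper":15,"travel":[0,0,5],"rotation":[0,0,0]},{"gripper":15,"travel":[0,0,2],"rotation":[0,0,0]},{"gripper":15,"travel":[0,0,0],"rotation":[0,0,0]},{"gripper":15,"travel":[0,0,0],"rotation":[0,0,0]},{"gripper":15,"travel":[0,0,0],"rotation":[0,0,0]}]}}

```text
t: 20.95
tcp_pos: [0.4454, 0.0294, 0.0763]
tool_rot: [0.691, 0.723, 0.0, 0.001]
force: [0.8, -0.2, -1.4]
finger_gap: 0.289
```

Run:
```python
from h import *
rel(445.6,28.6,73.6,92.7)
```

```text
t 20.95 tcp [445.4  29.4  76.3] x [-0.045  0.999 -0.   ] y [0.999 0.045 0.002] z [ 0.002 -0.    -1.   ] F [ 0.8 -0.2 -1.4] gap 0.289 q [-0.19  0.58  2.01  0.    0.55 -0.23]
yaw now 92.6 shift now-axes [-0.8  0.1  2.7] turn z -0.1 shift in turned axes [-0.8  0.1  2.7] full rotvec [ 0.09  0.02 -0.11]
```

Request:
{"op": "send_rows", "data": {"motion": [{"gripper":15,"travel":[0,0,1],"rotation":[0,0,0]},{"gripper":15,"travel":[0,0,1],"rotation":[0,0,0]},{"gripper":15,"travel":[0,0,0.7],"rotation":[0,0,0]},{"gripper":15,"travel":[0,0,0],"rotation":[0,0,0]},{"gripper":26,"travel":[0,0,0],"rotation":[0,0,0]},{"gripper":30,"travel":[0,0,0],"rotation":[0,0,0]},{"gripper":36,"travel":[0,0,0],"rotation":[0,0,0]},{"gripper":45,"travel":[0,0,0],"rotation":[0,0,0]},{"gripper":60,"travel":[0,0,0],"rotation":[0,0,0]},{"gripper":60,"travel":[0,0,0],"rotation":[0,0,0]},{"gripper":60,"travel":[0,0,-10],"rotation":[0,0,0]},{"gripper":60,"travel":[0,0,-20],"rotation":[0,0,0]}]}}

```text
t: 21.95
tcp_pos: [0.4433, 0.0299, 0.1018]
tool_rot: [0.691, 0.723, -0.001, -0.002]
force: [1.2, -0.3, 0.2]
finger_gap: 0.703
```

Request:
{"op": "send_rows", "data": {"motion": [{"gripper":60,"travel":[0,0,-40],"rotation":[0,0,0]},{"gripper":60,"travel":[0,0,-40],"rotation":[0,0,0]},{"gripper":60,"travel":[0,0,-40],"rotation":[0,0,0]},{"gripper":60,"travel":[0,0,-40],"rotation":[0,0,0]},{"gripper":60,"travel":[0,0,-20],"rotation":[0,0,0]},{"gripper":60,"travel":[0,0,0],"rotation":[0,0,0]}]}}

```text
t: 22.45
tcp_pos: [0.4478, 0.0292, 0.288]
tool_rot: [0.691, 0.723, 0.003, 0.005]
force: [-0.0, -0.6, -0.8]
finger_gap: 0.698
```

Run:
```python
from h import *
st(); snap('wrist','w10'); snap('side','s10'); snap('scene','sc10')
a=cv2.imread('pics/w10.png')
b=cv2.resize(cv2.imread('pics/s10.png')[200:430,200:420],None,fx=1.4,fy=1.4); c=cv2.resize(cv2.imread('pics/sc10.png')[190:300,150:350],None,fx=1.4,fy=1.4)
o=np.zeros((600,800,3),np.uint8); o[:360,:480]=cv2.resize(a,(480,360)); o[:b.shape[0],490:490+b.shape[1]]=b; o[365:365+c.shape[0],490:490+c.shape[1]]=c;  cv2.imwrite('pics/c6.png',o)
```

```text
t 22.45 tcp [447.8  29.2 288. ] x [-0.046  0.999 -0.003] y [0.999 0.046 0.011] z [ 0.012 -0.002 -1.   ] F [-0.  -0.6 -0.8] gap 0.698 q [-0.18  0.21  1.79  0.    1.14 -0.23]
```

View pics/c6.png

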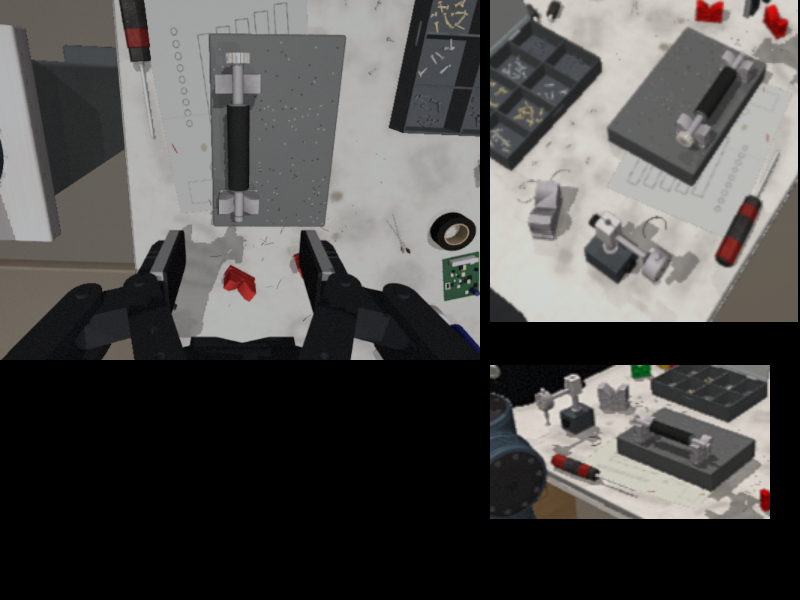

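The roller lies in both vees, parallel to the front edge with its gear on the left (wrist panel: gear (237,57), rubber (237,105–190), blocks (238,83) and (238,205)). Next is the gauge, with its head at about (605,220) and its dial at (655,265) in the side crop.

Run:
```python
from h import *
h=ray('s10',282,358,.12)*1000; d=ray('s10',318,389,.105)*1000; b=ray('s10',200+115/1.4,200+260/1.4,.03)*1000
print('head',np.round(h),'dial',np.round(d),'base',np.round(b)); v=d-h; print('dial dir yaw',np.degrees(np.arctan2(v[1],v[0])),np.linalg.norm(v[:2]))
rel(h[0],h[1],250,92.6)
```

```text
head [450. 314. 120.] dial [364. 321. 105.] base [444. 331.  30.]
dial dir yaw 175.36822675858784 85.89073673232564
t 22.6 tcp [443.9  29.8 282.3] x [-0.046  0.999  0.   ] y [ 0.999  0.046 -0.002] z [-0.002  0.    -1.   ] F [-0.2  0.3 -0.4] gap 0.706 q [-0.19  0.21  1.8  -0.    1.13 -0.23]
yaw now 92.6 shift now-axes [283.8  19.1  32.4] turn z 0.0 shift in turned axes [283.9  19.   32.3] full rotvec [-0.09 -0.02  0.01]
```

Request:
{"op": "send_rows", "data": {"motion": [{"gripper":70,"travel":[40.5,2.7,4],"rotation":[0,0,0]},{"gripper":70,"travel":[40.5,2.7,4],"rotation":[0,0,0]},{"gripper":70,"travel":[40.5,2.7,4],"rotation":[0,0,0]},{"gripper":70,"travel":[40.5,2.7,4],"rotation":[0,0,0]},{"gripper":70,"travel":[40.5,2.7,4],"rotation":[0,0,0]},{"gripper":70,"travel":[40.5,2.7,4],"rotation":[0,0,0]},{"gripper":70,"travel":[40.5,2.7,4],"rotation":[0,0,0]},{"gripper":70,"travel":[0,0,0],"rotation":[0,0,-6.9]},{"gripper":70,"travel":[0,0,0],"rotation":[0,0,-6.9]},{"gripper":70,"travel":[0,0,0],"rotation":[0,0,-6.9]},{"gripper":70,"travel":[0,0,0],"rotation":[0,0,-6.9]},{"gripper":70,"travel":[0,0,0],"rotation":[0,0,-6.9]}]}}

```text
t: 23.6
tcp_pos: [0.4492, 0.3133, 0.252]
tool_rot: [0.442, 0.897, -0.002, -0.002]
force: [0.6, -0.3, 0.5]
finger_gap: 0.822
```

Request:
{"op": "send_rows", "data": {"motion": [{"gripper":70,"travel":[0,0,0],"rotation":[0,0,-6.9]},{"gripper":70,"travel":[0,0,0],"rotation":[0,0,-6.9]},{"gripper":70,"travel":[0,0,0],"rotation":[0,0,-6.9]},{"gripper":70,"travel":[0,0,0],"rotation":[0,0,-6.9]},{"gripper":70,"travel":[0,0,0],"rotation":[0,0,-6.9]},{"gripper":70,"travel":[0,0,0],"rotation":[0,0,-6.9]},{"gripper":70,"travel":[0,0,0],"rotation":[0,0,-6.9]},{"gripper":70,"travel":[0,0,0],"rotation":[0,0,0]},{"gripper":70,"travel":[0,0,0],"rotation":[0,0,0]},{"gripper":70,"travel":[0,0,0],"rotation":[0,0,0]}]}}

```text
t: 24.43
tcp_pos: [0.4501, 0.3134, 0.2536]
tool_rot: [0.041, 0.999, -0.001, -0.001]
force: [-0.5, 0.2, 0.7]
finger_gap: 0.819
```

Run:
```python
from h import *
st(); snap('wrist','w11')
```

```text
t 24.43 tcp [450.1 313.4 253.6] x [-0.997  0.083  0.003] y [ 0.083  0.997 -0.001] z [-0.003 -0.001 -1.   ] F [-0.5  0.2  0.7] gap 0.819 q [ 0.4   0.4   1.6  -0.    1.15 -1.08]
```

View pics/w11.png

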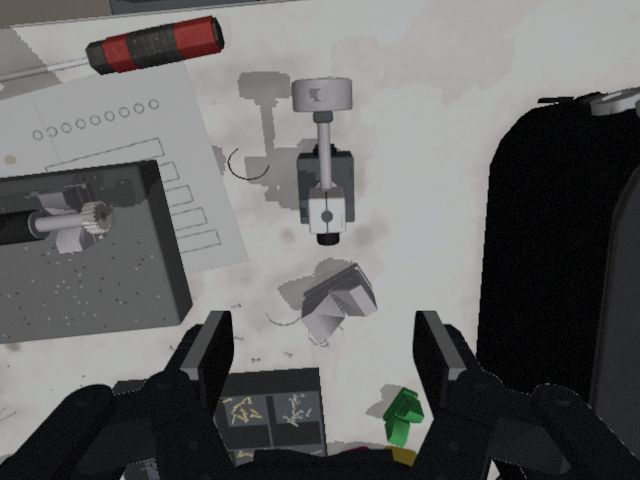

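The wrist view shows the gauge with its clamp head top at about (327,215), rod up to (323,120), dial at (322,95), and dark base at (298–354, 150–222). The large V-block sits behind it at (338,300).

Run:
```python
from h import *
f=lambda u,v,z:np.round(ray('w11',u,v,z)*1000,1)
h=f(327,216,.126); r1=f(323.5,122,.1); r2=f(326,186,.1); print('head',h,'rod',r1,r2,'dial top',f(322,95,.12))
print('base top corners',f(298,154,.045),f(353,152,.045),f(354,222,.045),f(300,222,.045))
for a,b in ((r2,r1),(h,r1)): d=b-a; print('dial dir yaw',np.degrees(np.arctan2(d[1],d[0])))
rel(h[0],h[1],150,176)
im=cv2.imread('pics/w11.png')[70:250,270:380]; cv2.imwrite('pics/c7.png',cv2.resize(im,None,fx=3.3,fy=3.3,interpolation=cv2.INTER_CUBIC))
```

```text
head [442.2 315.7 126. ] rod [380.2 318.4 100. ] [426.3 316.5 100. ] dial top [362.3 318.9 120. ]
base top corners [407.6 294.   45. ] [409.9 341.5  45. ] [472.9 338.7  45. ] [468.9 289.5  45. ]
dial dir yaw 177.6399044653371
dial dir yaw 177.50643673437241
t 24.48 tcp [450.3 313.5 254. ] x [-0.997  0.082  0.002] y [ 0.082  0.997 -0.001] z [-0.002 -0.001 -1.   ] F [ 0.2 -0.8 -0.1] gap 0.822 q [ 0.4   0.4   1.6   0.    1.15 -1.08]
yaw now 175.3 shift now-axes [  8.1   1.6 104. ] turn z -0.7 shift in turned axes [  8.2   1.6 104. ] full rotvec [-0.05 -0.11 -0.71]
```

View pics/c7.png

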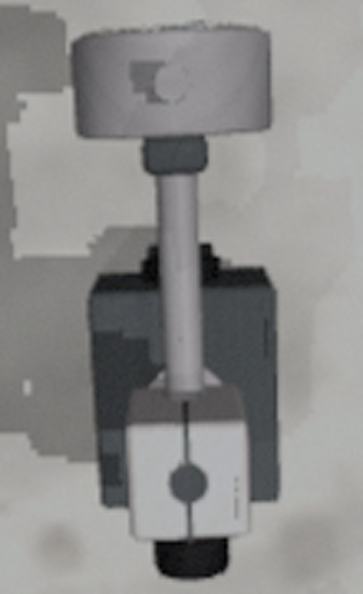

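Request:
{"op": "send_rows", "data": {"motion": [{"gripper":70,"travel":[9,2.1,20],"rotation":[0,0,-2.1]},{"gripper":70,"travel":[0,0,40],"rotation":[0,0,0]},{"gripper":70,"travel":[0,0,30],"rotation":[0,0,0]},{"gripper":70,"travel":[0,0,10],"rotation":[0,0,0]},{"gripper":70,"travel":[0,0,0],"rotation":[0,0,0]},{"gripper":70,"travel":[0,0,0],"rotation":[0,0,0]}]}}

```text
t: 24.98
tcp_pos: [0.4425, 0.3167, 0.1552]
tool_rot: [0.022, 1.0, 0.0, 0.0]
force: [0.8, 0.8, 0.4]
finger_gap: 0.821
```

Run:
```python
from h import *
rel(441.5,315.8,85,177.4)
```

```text
t 24.98 tcp [442.5 316.7 155.2] x [-0.999  0.044 -0.   ] y [0.044 0.999 0.   ] z [ 0.  0. -1.] F [0.8 0.8 0.4] gap 0.821 q [ 0.42  0.52  1.71  0.    0.91 -1.11]
yaw now 177.5 shift now-axes [ 0.9 -1.  70.2] turn z 0.1 shift in turned axes [ 0.9 -1.  70.2] full rotvec [0.   0.   0.07]
```

Request:
{"op": "send_rows", "data": {"motion": [{"gripper":70,"travel":[0.9,-0.8,30],"rotation":[0,0,0]},{"gripper":70,"travel":[0,0,25],"rotation":[0,0,0]},{"gripper":70,"travel":[0,0,15],"rotation":[0,0,0]},{"gripper":70,"travel":[0,0,0],"rotation":[0,0,0]},{"gripper":15,"travel":[0,0,0],"rotation":[0,0,0]},{"gripper":15,"travel":[0,0,0],"rotation":[0,0,0]},{"gripper":15,"travel":[0,0,0],"rotation":[0,0,0]},{"gripper":15,"travel":[0,0,0],"rotation":[0,0,0]},{"gripper":15,"travel":[0,0,0],"rotation":[0,0,0]},{"gripper":15,"travel":[0,0,0],"rotation":[0,0,0]},{"gripper":15,"travel":[0,0,0],"rotation":[0,0,0]},{"gripper":15,"travel":[0,0,0],"rotation":[0,0,0]}], "newtons": 70}}

```text
t: 25.98
tcp_pos: [0.4425, 0.3166, 0.087]
tool_rot: [0.022, 1.0, 0.001, 0.002]
force: [-0.2, 0.9, 6.8]
finger_gap: 0.294
```

Run:
```python
from h import *
rel(441.5,315.8,85,177.4)
```

```text
t 25.98 tcp [442.5 316.6  87. ] x [-0.999  0.043 -0.004] y [0.043 0.999 0.002] z [ 0.004  0.002 -1.   ] F [-0.2  0.9  6.8] gap 0.294 q [ 0.42  0.63  1.76  0.    0.75 -1.11]
yaw now 177.5 shift now-axes [ 1.  -0.8  2. ] turn z 0.1 shift in turned axes [ 1.  -0.8  2. ] full rotvec [0.12 0.22 0.12]
```

Request:
{"op": "send_rows", "data": {"motion": [{"gripper":15,"travel":[0,0,-8],"rotation":[0,0,0]},{"gripper":15,"travel":[0,0,-20],"rotation":[0,0,0]},{"gripper":15,"travel":[0,0,-30],"rotation":[0,0,0]},{"gripper":15,"travel":[0,0,-30],"rotation":[0,0,0]},{"gripper":15,"travel":[0,0,-25],"rotation":[0,0,0]},{"gripper":15,"travel":[0,0,-12],"rotation":[0,0,0]},{"gripper":15,"travel":[0,0,0],"rotation":[0,0,-2.6]},{"gripper":15,"travel":[0,0,0],"rotation":[0,0,-2.5]},{"gripper":15,"travel":[0,0,0],"rotation":[0,0,0]}]}}

```text
t: 26.73
tcp_pos: [0.4395, 0.3151, 0.2096]
tool_rot: [-0.023, 1.0, -0.001, -0.001]
force: [-0.1, -0.2, -8.0]
finger_gap: 0.3
```

Run:
```python
from h import *
a=ray('w10',316,140,.09)*1000;b=ray('w10',316,253,.09)*1000; print('rubber ends',np.round(a,1),np.round(b,1),'mid',np.round((a+b)/2,1))
rel(526.2,33.1,137,182.6)
```

```text
rubber ends [441.3  79.9  90. ] [445.4 -20.6  90. ] mid [443.3  29.6  90. ]
t 26.73 tcp [439.5 315.1 209.6] x [-0.999 -0.046  0.003] y [-0.046  0.999 -0.001] z [-0.003 -0.001 -1.   ] F [-0.1 -0.2 -8. ] gap 0.3 q [ 0.42  0.44  1.67 -0.    1.03 -1.2 ]
yaw now -177.3 shift now-axes [ -73.8 -285.6   72.7] turn z 0.1 shift in turned axes [ -73.8 -285.6   72.6] full rotvec [-0.07 -0.16  0.05]
```

Request:
{"op": "send_rows", "data": {"motion": [{"gripper":15,"travel":[-4,-15,0],"rotation":[0,0,0]},{"gripper":15,"travel":[-8,-30,0],"rotation":[0,0,0]},{"gripper":15,"travel":[-9,-35,0],"rotation":[0,0,0]},{"gripper":15,"travel":[-9,-35,0],"rotation":[0,0,0]},{"gripper":15,"travel":[-9,-35,0],"rotation":[0,0,0]},{"gripper":15,"travel":[-9,-35,0],"rotation":[0,0,0]},{"gripper":15,"travel":[-9,-35,0],"rotation":[0,0,0]},{"gripper":15,"travel":[-8,-30,0],"rotation":[0,0,0]},{"gripper":15,"travel":[-6,-22,0],"rotation":[0,0,0]},{"gripper":15,"travel":[-2,-13,0],"rotation":[0,0,0]},{"gripper":15,"travel":[0,0,0],"rotation":[0,0,0]},{"gripper":15,"travel":[0,0,0],"rotation":[0,0,0]}]}}

```text
t: 27.73
tcp_pos: [0.5258, 0.0344, 0.2093]
tool_rot: [-0.022, 1.0, 0.001, -0.001]
force: [-0.3, -0.6, -7.5]
finger_gap: 0.296
```

Request:
{"op": "send_rows", "data": {"motion": [{"gripper":15,"travel":[0,0,0],"rotation":[0,0,0]},{"gripper":15,"travel":[0,0,10],"rotation":[0,0,0]},{"gripper":15,"travel":[0,0,15],"rotation":[0,0,0]},{"gripper":15,"travel":[0,0,15],"rotation":[0,0,0]},{"gripper":15,"travel":[0,0,10],"rotation":[0,0,0]},{"gripper":15,"travel":[0,0,0],"rotation":[0,0,0]},{"gripper":15,"travel":[0,0,0],"rotation":[0,0,0]}]}}

```text
t: 28.32
tcp_pos: [0.5262, 0.0352, 0.1592]
tool_rot: [-0.023, 1.0, 0.0, -0.001]
force: [-0.5, 0.6, -6.3]
finger_gap: 0.297
```

Run:
```python
from h import *
rel(525.5,33.1,137,182.6); snap('wrist','w12'); snap('side','s12'); snap('scene','sc12')
b=cv2.resize(cv2.imread('pics/s12.png')[160:330,260:440],None,fx=1.7,fy=1.7); c=cv2.resize(cv2.imread('pics/sc12.png')[170:290,220:360],None,fx=2.1,fy=2.1)
o=np.zeros((600,800,3),np.uint8); o[:360,:480]=cv2.resize(cv2.imread('pics/w12.png'),(480,360)); o[:b.shape[0],490:490+b.shape[1]]=b; o[300:300+c.shape[0],490:490+c.shape[1]]=c;  cv2.imwrite('pics/c8.png',o)
```

```text
t 28.32 tcp [526.2  35.2 159.2] x [-0.999 -0.047  0.002] y [-0.047  0.999  0.001] z [-0.002  0.    -1.   ] F [-0.5  0.6 -6.3] gap 0.297 q [-0.15  0.5   1.75  0.    0.9  -1.76]
yaw now -177.3 shift now-axes [ 0.7 -2.1 22.2] turn z 0.1 shift in turned axes [ 0.8 -2.1 22.2] full rotvec [ 0.03 -0.13  0.07]
```

View pics/c8.png

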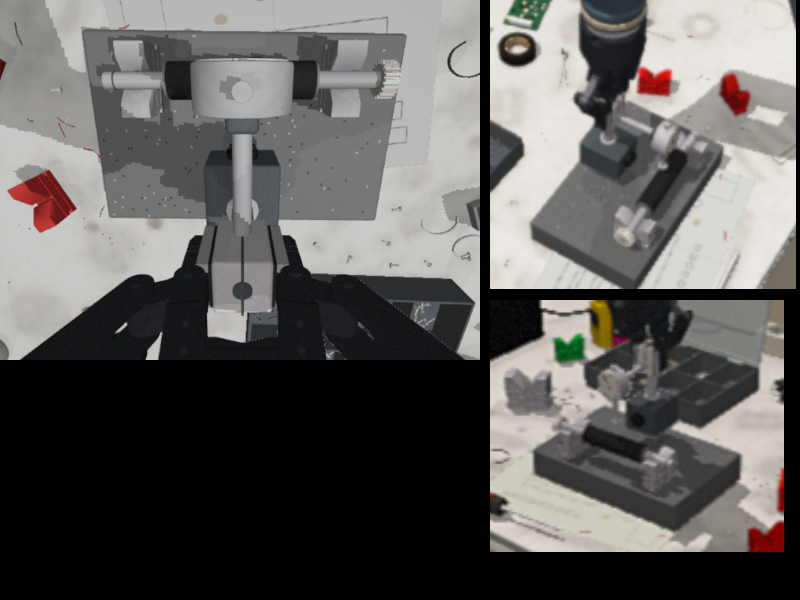

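The gauge hangs upright behind the roller, with its dial over mid-rubber (wrist panel (242,90)). Lowering.

Request:
{"op": "send_rows", "data": {"motion": [{"gripper":15,"travel":[0.7,-2,6],"rotation":[0,0,0]},{"gripper":15,"travel":[0,0,7],"rotation":[0,0,0]},{"gripper":15,"travel":[0,0,4],"rotation":[0,0,0]},{"gripper":15,"travel":[0,0,2],"rotation":[0,0,0]},{"gripper":15,"travel":[0,0,1],"rotation":[0,0,0]},{"gripper":15,"travel":[0,0,0],"rotation":[0,0,0]},{"gripper":15,"travel":[0,0,0],"rotation":[0,0,0]},{"gripper":15,"travel":[0,0,0],"rotation":[0,0,0]}]}}

```text
t: 29.13
tcp_pos: [0.5264, 0.0324, 0.1402]
tool_rot: [-0.023, 1.0, -0.0, 0.0]
force: [-0.1, 0.2, -6.3]
finger_gap: 0.296
```

Run:
```python
from h import *
rel(525.5,33.1,136,182.6)
```

```text
t 29.13 tcp [526.4  32.4 140.2] x [-0.999 -0.046 -0.   ] y [-0.046  0.999 -0.   ] z [ 0. -0. -1.] F [-0.1  0.2 -6.3] gap 0.296 q [-0.15  0.53  1.76  0.    0.85 -1.77]
yaw now -177.4 shift now-axes [0.9 0.8 4.2] turn z 0.0 shift in turned axes [0.9 0.8 4.2] full rotvec [-0.    0.01  0.02]
```

Request:
{"op": "send_rows", "data": {"motion": [{"gripper":15,"travel":[0.5,0.5,1.5],"rotation":[0,0,0]},{"gripper":15,"travel":[0,0,1],"rotation":[0,0,0]},{"gripper":15,"travel":[0,0,0.5],"rotation":[0,0,0]},{"gripper":15,"travel":[0,0,0],"rotation":[0,0,0]}]}}

```text
t: 29.47
tcp_pos: [0.5263, 0.0328, 0.1371]
tool_rot: [-0.023, 1.0, -0.0, 0.0]
force: [0.2, -1.0, -6.3]
finger_gap: 0.297
```

Request:
{"op": "send_rows", "data": {"motion": [{"gripper":15,"travel":[0,0,0.5],"rotation":[0,0,0]},{"gripper":15,"travel":[0,0,0],"rotation":[0,0,0]},{"gripper":15,"travel":[0,0,0],"rotation":[0,0,0]}]}}

```text
t: 29.72
tcp_pos: [0.5263, 0.0327, 0.137]
tool_rot: [-0.023, 1.0, -0.0, 0.001]
force: [0.5, -0.1, -2.0]
finger_gap: 0.295
```

Run:
```python
from h import *
rel(525.5,33.1,136,182.6)
```

```text
t 29.72 tcp [526.3  32.7 137. ] x [-0.999 -0.046 -0.001] y [-0.046  0.999 -0.   ] z [ 0.001 -0.    -1.   ] F [ 0.5 -0.1 -2. ] gap 0.295 q [-0.15  0.53  1.77 -0.    0.84 -1.77]
yaw now -177.4 shift now-axes [0.7 0.4 1. ] turn z 0.0 shift in turned axes [0.7 0.4 1. ] full rotvec [-0.02  0.07  0.01]
```

The plate is taking the load: the tool force went from -6.3 to -2.0 N. Release and rise.

Request:
{"op": "send_rows", "data": {"motion": [{"gripper":15,"travel":[0,0,0.3],"rotation":[0,0,0]},{"gripper":26,"travel":[0,0,0],"rotation":[0,0,0]},{"gripper":30,"travel":[0,0,0],"rotation":[0,0,0]},{"gripper":36,"travel":[0,0,0],"rotation":[0,0,0]},{"gripper":45,"travel":[0,0,0],"rotation":[0,0,0]},{"gripper":60,"travel":[0,0,0],"rotation":[0,0,0]},{"gripper":60,"travel":[0,0,0],"rotation":[0,0,0]},{"gripper":60,"travel":[0,0,-10],"rotation":[0,0,0]},{"gripper":60,"travel":[0,0,-30],"rotation":[0,0,0]},{"gripper":60,"travel":[0,0,-40],"rotation":[0,0,0]},{"gripper":60,"travel":[0,0,-40],"rotation":[0,0,0]},{"gripper":60,"travel":[0,0,-30],"rotation":[0,0,0]}]}}

```text
t: 30.72
tcp_pos: [0.5265, 0.0328, 0.2901]
tool_rot: [-0.023, 1.0, -0.0, 0.002]
force: [1.2, -0.3, -0.2]
finger_gap: 0.702
```

Request:
{"op": "send_rows", "data": {"motion": [{"gripper":60,"travel":[0,-40,-5],"rotation":[0,0,0]},{"gripper":60,"travel":[0,-40,0],"rotation":[0,0,0]},{"gripper":60,"travel":[0,-40,0],"rotation":[0,0,0]},{"gripper":60,"travel":[0,0,0],"rotation":[0,0,0]},{"gripper":60,"travel":[0,0,0],"rotation":[0,0,0]},{"gripper":60,"travel":[0,0,0],"rotation":[0,0,0]}]}}

```text
t: 31.22
tcp_pos: [0.5308, -0.0867, 0.2914]
tool_rot: [-0.022, 1.0, 0.0, -0.0]
force: [-0.5, -0.3, 0.2]
finger_gap: 0.7
```

Run:
```python
from h import *
st(); snap('wrist','w13'); snap('side','s13'); snap('scene','sc13')
b=cv2.resize(cv2.imread('pics/s13.png')[190:330,260:440],None,fx=2.2,fy=2.2); c=cv2.resize(cv2.imread('pics/sc13.png')[185:290,220:360],None,fx=2.8,fy=2.8)
o=np.zeros((610,800,3),np.uint8); o[:300,:400]=cv2.resize(cv2.imread('pics/w13.png'),(400,300)); o[:b.shape[0],403:403+b.shape[1]]=b; o[310:310+c.shape[0],403:403+c.shape[1]]=c; o[310:610,:400]=cv2.resize(cv2.imread('pics/s13.png'),(400,300)); cv2.imwrite('pics/c9.png',o[:600])
# bystanders moved? image difference in side view
d=cv2.absdiff(cv2.imread('pics/s13.png'),cv2.imread('pics/side0.png')).max(2)
for n,(u,v,r) in {'large':(238,350,22),'tape':(276,188,12)}.items(): print(n,'mean diff',d[v-r:v+r,u-r:u+r].mean())
```

```text
t 31.22 tcp [530.8 -86.7 291.4] x [-0.999 -0.045  0.   ] y [-0.045  0.999  0.001] z [-0.     0.001 -1.   ] F [-0.5 -0.3  0.2] gap 0.7 q [-0.37  0.34  1.58  0.    1.23 -1.99]
large mean diff 16.285640495867767
tape mean diff 11.539930555555555
```

View pics/c9.png

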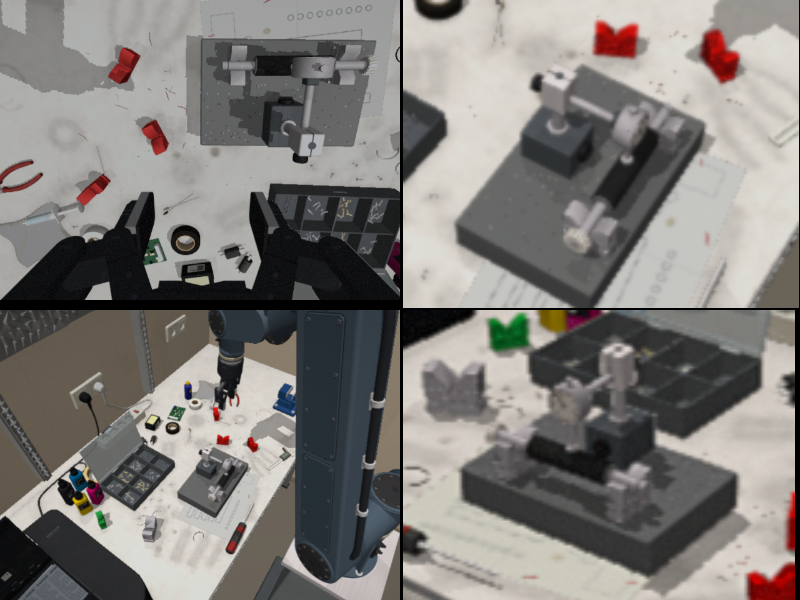

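The final check shows the gauge upright on the rear half with its feeler down on mid-rubber (side crop (628,160)). The roller lies in both vees with its gear on the left. The large V-block and tape look to be where they were. I'll hand in.

Run:
```python
from h import *
print(manip.sign_off())
```

```text
the job is handed in; nothing more can be done
None
```

The run-out set-up is built and handed in at about 31 s of the 102 s allowed; the hand-in reported no verdict.

- **V-blocks and roller:** Both small V-blocks stand about 144 mm apart on the plate's front half, one left and one right. The roller lies on its journals in both vees, parallel to the front edge with its gear on the left.
- **Gauge:** The dial gauge stands upright behind the roller with its feeler on mid-rubber. As I set it down, the tool load fell from 6.3 N to 2.0 N, so the plate was carrying it before I let go.
- **Last pictures:** The final wrist, side and scene views showed this layout, with the gripper clear of everything.
- **Not checked:** I did not measure the feeler travel; about 4 mm follows from the set-up's dimensions. I also judged the roller's final level by eye only.
- **Bystanders:** By eye, the large V-block and the tape had not moved. A pixel comparison around them gave small non-zero differences (means of 16 and 12 out of 255). I put these down to shadows and image noise, and did not follow them up. I did not check the caliper again, but the arm stayed more than 100 mm from it.

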